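# Lock the washing tablets away in the pull-out case

## Robot

A 6-joint arm with a two-finger parallel gripper is mounted at the origin on the work surface. World frame = base frame: x ahead of the robot, y to its left, z up, the work surface at z = 0. Lengths are in m, angles in rad, forces in N, time in s.
With the tool pointing down it reaches from about 0.375 to 0.975 m from the base axis. Payload 3.8 kg.
Tool frame: the origin (TCP) lies at the very end of the fingers, on their centre line; the grasp point (between the pads) lies behind it (bot.tcp_to_grasp is the y of the grasp point in the tool frame, in m); y points along the fingers, z is the direction in which the jaws open and shut, and the axes are right-handed (so a half turn about y gives the same grasp; the last joint's range is limited). The gripper opens to 85 mm and grips with 20 to 120 N. Pads are 22 mm wide; open, the fingers measure 114 mm over their backs; the gripper's body (76 mm by 85 mm) begins 54 mm behind the grasp point. The pads swing forward as they close: fully open they stand 13 mm farther back than shut.
Start: joints at [1.201, 0.264, 1.604, -0, 1.274, -0.037], TCP at [0.221, 0.638, 0.231] pointing down, gripper open.
Joint ranges: [-2.63, 2.63], [-0.94, 2.18], [0.31, 2.57], [-1.31, 4.45], [0, 2.66], [-2.55, 2.55]. Speed limits (rad/s): [2.57, 2.57, 3.14, 3.14, 3.14, 3.14].

## Interface

Orientations are given as a rotation vector (axis times angle).
In Python, from workcell import bot, optics, workorder gives the robot as it stands.
- The arm moves only by the shell command python3 -m handwheel 'ROWS' [FORCE]. ROWS is JSON, a list of rows, each a list of 7 numbers: the shift along the tool's x, y, z in m, then the turn, a rotation vector about the tool's x, y, z in rad, then the opening, from 0 (shut) to 1 (fully open). A call has 1 to 8 rows; each row shifts and turns the commanded pose from where the row before left it, along the tool's axes as they then stand; what a row does not reach is not made up. A row lasts 1/8 s, in which the tool goes at most 62.5 mm and 10.7 degrees, less where a joint would pass 70% of its speed; a pose out of reach is approached as far as the arm can. A call with a gripper value outside its range is refused whole. The fingers move at their own pace and stop on an object; FORCE is the grip in N (left out, the last holds). Time passes only in rows, so rows that do not move let the fingers close. It gives the time, the measured TCP pose, the force and the opening at its end, in the units of the state.
- bot.read_state(): the state, without advancing time (a new reading comes with each control period).
- optics.read_camera(name): name is "side" or "top" or "wrist"; returns a dict with "image" (400x640x3 uint8, red, green, blue), "z_map" (400x640 float32, m along the optical axis (not along the pixel's ray), 0 where there is no reading), "mtx" (3x3 intrinsics, pixels), "dist" ([k1, k2, p1, p2, k3] as OpenCV has them; the pictures are not rectified), "world_from_camera" (4x4, takes a point from camera to world coordinates); the wrist camera has in their place "hand_eye" (4x4, takes a point from camera to tool coordinates, whose origin is the TCP and whose axes are the tool frame's). Camera axes: x right, y down, z forward; pixel columns grow to the right and rows downward; lengths in m; the calibration is good to about 2 mm. A picture is of the moment at which its call begins: read the wrist's pose just before it.
- workorder.finish_job(): hands the job in, once; it reports no verdict.
The state is a dict: "time": time; "q": joint angles; "joint_vel": joint speeds; "joint_torque": joint torques, N m; "tool_pos": TCP position; "tcp_rot": TCP orientation; "wrist_force": force on the tool from outside, world axes, zero at the start; "torque": the same for the moment, N m; "width": opening from 0.0 (shut) to 1.0 (fully open).
Only numpy, scipy, OpenCV 4.12 (cv2) and the standard library are available. Lean on these libraries where they do the work, as an engineer would, in place of code of your own. Each camera call takes 0.05 s, during which the arm holds its last target.

## Task

Lock the washing tablets away from the children: swing the brass hasp off the lid's catch, open the lid of the white case wide, and put every carton of washing tablets inside. Then shut the lid, swing the hasp back over the catch, push the case fully home on its runner, and only then flip the red cam lever over towards you to lock it, leaving the other things on the worktop undisturbed.

Things in the scene. Friction and masses are not known exactly. Their poses are not given: they have to be found in the camera images.
- runner: fixed base of the pull-out on the worktop: two aluminium rails along its x axis, which points away from the robot (yaw up to 0.15 rad either way). Its x, y give the directions of everything on it; origin on the worktop, below the centre of the case when this is home
- caddy (a joint): the white case and its grey base board sliding on the runner: 0 = fully home (away from the robot, against its stop), grows in m as it is pulled out towards the robot (runner's -x), up to 0.10; starts 0.055 to 0.08 out. Stays where left; about 6 N moves it
- caddy_in (a point): centre of the case's inside floor, 36 mm above the worktop; axes as the runner's. The case is open on top under its lid: inside 148 (x) x 308 (y) mm and 79 mm deep, walls 6 mm, rim 115 mm above the worktop, so it holds four cartons side by side in y (say at 70 mm spacing)
- caddy_post (a point): top of the black upright round post, 18 mm thick, standing on the sliding base board 55 mm before the case's front (robot side), 145 mm above the worktop, 115 mm long: the grip by which the case is pushed or pulled
- lid (a joint): the grey lid, hinged along the case's far rim: 0 = shut, grows as its near edge rises, 1.57 = upright, 1.65 = its stop, in rad. A stiff hinge: it stays where left, about 3 N at the bar moves it. The hasp must be off before it is raised. Panel 160 x 320 x 8 mm
- lid_bar (a point): middle of the lid's handle bar: a steel bar 10 mm thick and 80 mm long along y, in the plane of the lid, 42 mm out from the lid's near edge (free space between), 200 mm from the hinge axis; a finger fits on either side, and held from above it can turn between the fingers
- lid_hinge (a point): point on the lid's hinge axis, which lies along the runner's y on the far rim, 115 mm above the worktop; in line with the bar (same y in the runner's frame), which goes round it in the runner's x-z plane (with the lid shut the bar's middle lies 4 mm higher than this point)
- hasp (a joint): the brass hasp, an open loop hinged on the upper front of the case: 0 = lying over the lid's catch (the brass block on the lid, 20 x 12 x 13 mm, stands inside the loop), grows as the loop swings up and over towards the robot, 1.3 = upright, 2.3 = its stop, leaning out before the case, in rad. Stays where left, under 2 N moves it; while it is over the lid it lies in the lid's way
- hasp_bar (a point): middle of the hasp's end bar, 10 mm thick, 48 mm long along y, 78 mm from the hasp's hinge; with the hasp shut it lies 14 mm above the lid's top. The loop is 41 mm wide inside, and 38 mm are free between the bar and the catch; held from above it can turn between the fingers
- hasp_hinge (a point): centre of the hasp's hinge pin, which lies along the runner's y on the case front, 115 mm above the worktop
- lever (a joint): the cam lever, a fork of two steel arms with a red crossbar at its end, on the runner's left side: 0 = free, leaning 0.9 rad away from the robot; grows as it is pulled up and over towards the robot; 1.8 = its stop, locked, leaning 0.9 rad to the robot. Stays where left, under 3 N moves it. Its red cam drops before a lug of the sliding board, so the case must be home first
- lever_bar (a point): middle of the lever's red crossbar, 15 mm thick, 60 mm long along y, 85 mm from the pivot, between the two arms (50 mm of free space between them); held from above it can turn between the fingers
- lever_pivot (a point): the lever's pivot, its axis along the runner's y, 55 mm above the worktop
- carton0: a carton of washing tablets, 70 (x) x 40 (y) x 55 (z) mm, 0.16 kg give or take a third, blue with white paper bands; origin at the centre of its underside, z up through its top, standing loose on the worktop at the start; may be absent
- carton1: a carton of washing tablets, 70 (x) x 40 (y) x 55 (z) mm, 0.16 kg give or take a third, green with white paper bands; origin at the centre of its underside, z up through its top, standing loose on the worktop at the start; may be absent
- carton2: a carton of washing tablets, 70 (x) x 40 (y) x 55 (z) mm, 0.16 kg give or take a third, orange with white paper bands; origin at the centre of its underside, z up through its top, standing loose on the worktop at the start; may be absent
- carton3: a carton of washing tablets, 70 (x) x 40 (y) x 55 (z) mm, 0.16 kg give or take a third, red with white paper bands; origin at the centre of its underside, z up through its top, standing loose on the worktop at the start; may be absent
- softener: bystander: white softener bottle, 68 mm across, 190 mm tall, standing; origin under its centre
- dosing_cup: bystander: clear dosing cup, 72 mm across, 70 mm tall, standing; origin under its centre
- peg_tin: bystander: low round yellow tin with a lid, 76 mm across, 65 mm tall, standing; origin under its centre

How it is judged:
By the outcome, as a careful person would: the job done as asked, in the order asked, and still so for the second after the job is handed in, with the robot touching nothing.
Of carton0, carton1, carton2, carton3 only 2 to 4 are there at a start; the rules pass over those that are not, and their reading is None.
At some moment in a run one of carton0, carton1, carton2, carton3 may be knocked a few centimetres aside while the robot is not near it.
Once in a run the grip may slacken for a moment while it holds something.
It also fails if it takes over 210 s, if anything falls off the work surface, if the arm or the gripper's body presses on something with over 40 N, if the wrist force passes 120 N, or if a joint passes its speed limit or range.

## Working session

There is one attempt and no reset: what is moved stays moved. The work goes in short steps, Python scripts to look and compute and a shell command to move; the robot and the scene stay as the last step left them, time stands still between calls to the robot, and variables do not carry over. Pictures are saved under pics/ and viewed, and the job is handed in when it is done.

```bash
ls; mkdir -p pics
cat > h.py <<'E'
import numpy as np, cv2
from scipy.spatial.transform import Rotation as R
from workcell import bot, optics, workorder
def tool():
    s=bot.read_state(); T=np.eye(4); T[:3,:3]=R.from_rotvec(s['tcp_rot']).as_matrix(); T[:3,3]=s['tool_pos']; return s,T
def cam(name):
    s,T=tool(); c=optics.read_camera(name)
    c['W']=T@np.array(c['hand_eye']) if name=='wrist' else np.array(c['world_from_camera']); return c
def save(c,f,crop=None,k=1):
    im=c['image'][:,:,::-1]
    if crop: u0,v0,u1,v1=crop; im=im[v0:v1,u0:u1]
    if k!=1: im=cv2.resize(im,None,fx=k,fy=k,interpolation=cv2.INTER_NEAREST)
    cv2.imwrite('pics/'+f,im)
def cloud(c):
    z=c['z_map']; h,w=z.shape; u,v=np.meshgrid(np.arange(w),np.arange(h))
    p=np.stack([u,v],-1).reshape(-1,1,2).astype(np.float64)
    n=cv2.undistortPoints(p,np.array(c['mtx']),np.array(c['dist'])).reshape(h,w,2)
    P=np.dstack([n*z[...,None],z]); Q=P@c['W'][:3,:3].T+c['W'][:3,3]; Q[z<=0]=np.nan; return Q
def ray(c,u,v,zw):
    n=cv2.undistortPoints(np.array([[[u,v]]],float),np.array(c['mtx']),np.array(c['dist'])).ravel()
    d=c['W'][:3,:3]@np.array([n[0],n[1],1]); o=c['W'][:3,3]; return o+d*(zw-o[2])/d[2]
def proj(c,p):
    M=np.linalg.inv(c['W']); q=M[:3,:3]@np.array(p)+M[:3,3]
    rv,_=cv2.Rodrigues(np.eye(3)); return cv2.projectPoints(q.reshape(1,3),rv,np.zeros(3),np.array(c['mtx']),np.array(c['dist']))[0].ravel()
E
python3 - <<'E'
from h import *
s,T=tool(); print(s['time'],T,s['width'],bot.tcp_to_grasp)
for n in ['side','top','wrist']:
    c=cam(n); save(c,n+'0.png'); print(n,np.round(c['W'],3).tolist(),c['mtx'][0][0])
    np.savez('/tmp/'+n+'0.npz',Q=cloud(c),im=c['image'])
E
```

```text
pics
0.0 [[ 9.45121055e-01 -8.26802261e-04  3.26719309e-01  2.20246881e-01]
 [-3.26720338e-01 -2.06236635e-03  9.45118811e-01  6.37292396e-01]
 [-1.07611461e-04 -9.99997532e-01 -2.21931898e-03  2.29965066e-01]
 [ 0.00000000e+00  0.00000000e+00  0.00000000e+00  1.00000000e+00]] 0.9990101894344341 -0.0187
side [[0.984, -0.092, 0.154, 0.366], [-0.178, -0.591, 0.786, -1.002], [0.018, -0.801, -0.598, 0.888], [0.0, 0.0, 0.0, 1.0]] 419.3815990818495
top [[-0.007, -0.99, 0.144, 0.333], [-1.0, 0.008, 0.006, -0.009], [-0.007, -0.144, -0.99, 1.705], [0.0, 0.0, 0.0, 1.0]] 491.49189551480856
wrist [[0.327, 0.911, 0.25, 0.157], [0.945, -0.315, -0.089, 0.659], [-0.002, 0.265, -0.964, 0.372], [0.0, 0.0, 0.0, 1.0]] 284.0843852111682
```

View pics/side0.png

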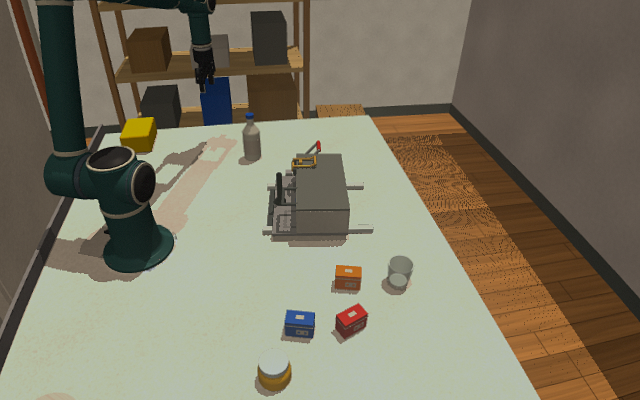

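View pics/top0.png

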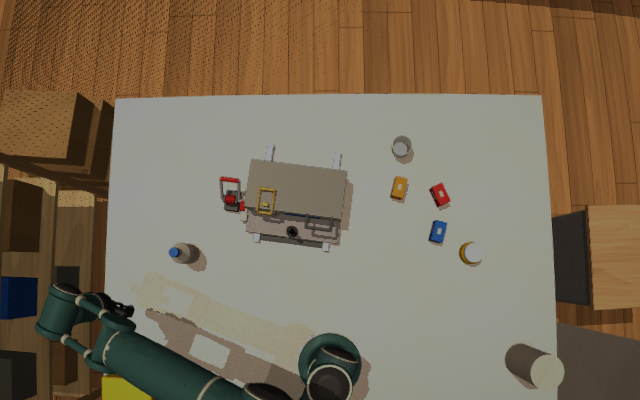

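The views show three cartons: orange at top (399,188), red at (440,195) and blue at (438,232). No green one is visible, and the case stands in the middle. I'll zoom in next.

Run:
```python
from h import *
d=np.load('/tmp/top0.npz'); c={'image':d['im']}
save(c,'t1.png',(160,130,360,270),4); save(c,'t2.png',(370,120,500,280),4)
d=np.load('/tmp/side0.npz'); c={'image':d['im']}
save(c,'s1.png',(240,120,400,260),5)
```

```text
(no output)
```

View pics/t1.png

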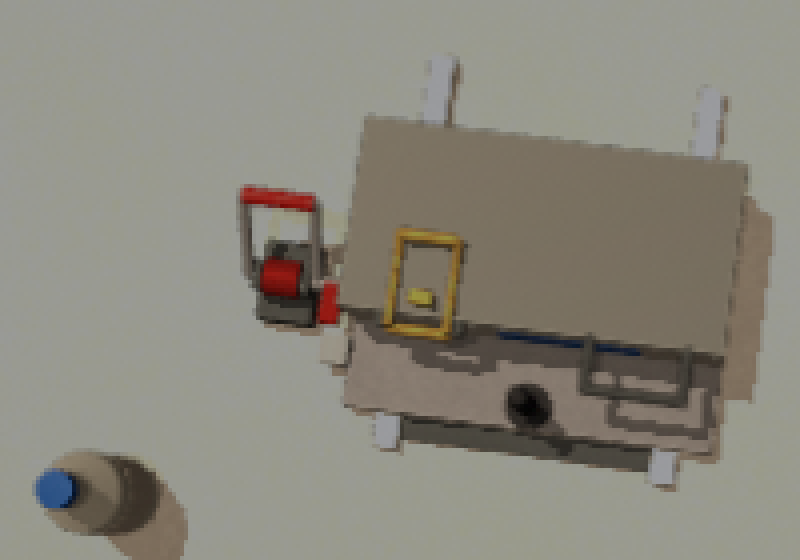

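View pics/t2.png

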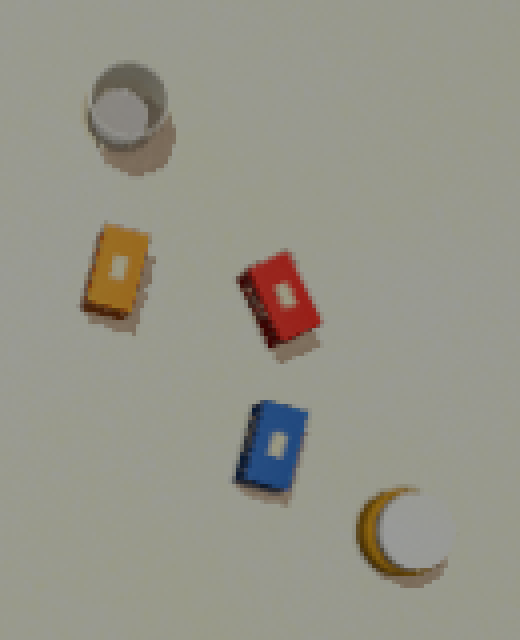

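View pics/s1.png

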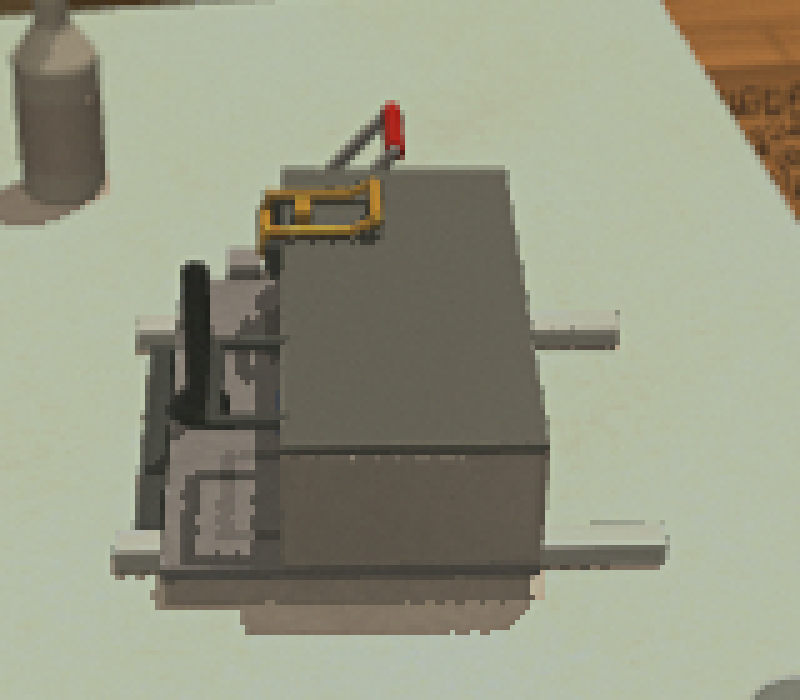

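The crops show the lid corners in t1 at (365,117), (747,163), (722,355) and about (350,310). The hasp end bar is at (430,236), the lid bar at (636,398), the post at (528,400) and the red lever bar at (280,198).

Run:
```python
from h import *
c=cam('top'); Q=cloud(c)
f=lambda x,y,z,x0=160,y0=130: np.round(ray(c,x0+x/4-.375,y0+y/4-.375,z),4)
P={}
for n,x,y,z in [('lidFL',365,117,.123),('lidFR',747,163,.123),('lidNR',722,355,.123),('lidNL',347,308,.123),('haspbar',431,236,.137),('haspnear',418,330,.12),('catch',421,296,.136),('lidbar',636,398,.12),('post',528,400,.145),('lever',279,198,.115),('railFL',443,62,.02),('railFR',712,92,.02),('railNL',388,415,.02),('railNR',663,452,.02),('softcap',55,489,.19)]:
    P[n]=f(x,y,z); print(n,P[n], 'depth',np.round(Q[int(130+y/4),int(160+x/4)],3))
for n,x,y,z in [('orange',118,272,.055),('red',284,299,.055),('blue',277,446,.055),('cup',127,105,.07),('tin',415,530,.065)]:
    P[n]=f(x,y,z,370,120); print(n,P[n],np.round(Q[int(120+y/4),int(370+x/4)],3))
a=P['lidFR']-P['lidFL'];print('len',np.linalg.norm(a),'yaw',np.arctan2(a[0],-a[1]))
a=P['lidNR']-P['lidNL'];print('len',np.linalg.norm(a),'yaw',np.arctan2(a[0],-a[1]))
a=P['lidFR']-P['lidNR'];print('len',np.linalg.norm(a),'yaw',np.arctan2(a[1],a[0]))
a=P['railFL']-P['railNL'];print('len',np.linalg.norm(a),'yaw',np.arctan2(a[1],a[0]))
a=P['railFR']-P['railNR'];print('len',np.linalg.norm(a),'yaw',np.arctan2(a[1],a[0]))
# carton yaw by colour on image
im=cv2.cvtColor(c['image'],cv2.COLOR_RGB2HSV).astype(int)
for n,(u,v) in {'orange':(399,188),'red':(440,195),'blue':(438,232)}.items():
    z=Q[...,2]; m=np.zeros(z.shape,np.uint8)
    ok=(abs(z-.055)<.012); m[v-22:v+22,u-22:u+22]=ok[v-22:v+22,u-22:u+22]
    p=Q[m>0][:,:2]; r=cv2.minAreaRect(p.astype(np.float32)); print(n,r,len(p))
# all objects above the table
z=Q[...,2]; m=((z>.03)&(z<.3)).astype(np.uint8); k,l,st,ce=cv2.connectedComponentsWithStats(m)
for i in range(1,k):
    if st[i,4]>40: print(st[i],np.round(np.nanmean(Q[l==i],0),3))
```

```text
lidFL [0.6886 0.257  0.123 ] depth [0.689 0.257 0.118]
lidFR [ 0.647  -0.0581  0.123 ] depth [ 0.673 -0.061 -0.001]
lidNR [ 0.4892 -0.036   0.123 ] depth [ 0.49  -0.036  0.124]
lidNL [0.5297 0.2691 0.123 ] depth [0.531 0.273 0.105]
haspbar [0.5862 0.199  0.137 ] depth [0.585 0.2   0.14 ]
haspnear [0.5116 0.211  0.12  ] depth [0.512 0.212 0.116]
catch [0.5374 0.2067 0.136 ] depth [0.536 0.206 0.141]
lidbar [0.4551 0.0338 0.12  ] depth [0.455 0.032 0.127]
post [0.4522 0.119  0.145 ] depth [0.454 0.121 0.111]
lever [0.6227 0.329  0.115 ] depth [0.621 0.327 0.129]
railFL [0.7607 0.2059 0.02  ] depth [0.762 0.208 0.018]
railFR [ 0.7312 -0.0313  0.02  ] depth [ 0.729 -0.033  0.024]
railNL [0.4494 0.2502 0.02  ] depth [0.451 0.249 0.02 ]
railNR [0.4164 0.0136 0.02  ] depth [0.415 0.015 0.017]
softcap [0.3803 0.4864 0.19  ] depth [0.38  0.486 0.196]
orange [ 0.5994 -0.2393  0.055 ] [ 0.598 -0.239  0.054]
red [ 0.575  -0.3813  0.055 ] [ 0.577 -0.383  0.052]
blue [ 0.4495 -0.3706  0.055 ] [ 0.45  -0.37   0.059]
cup [ 0.7417 -0.2493  0.07  ] [ 0.757 -0.257  0.006]
tin [ 0.3766 -0.4839  0.065 ] 
[... 506 characters left out ...]
(0.4502744972705841, -0.370266854763031), (0.039229750633239746, 0.07206763327121735), 73.13964080810547) 241
[392 134  21  22 193] [ 0.753 -0.255  0.059]
[  0 152  25 146 787] [0.586 1.15  0.116]
[ 219  159  128   85 6905] [0.56  0.129 0.104]
[391 176  16  23 265] [ 0.601 -0.237  0.055]
[431 183  19  23 258] [ 0.577 -0.379  0.053]
[430 220  17  23 256] [ 0.449 -0.368  0.054]
[169 242  29  22 493] [0.38  0.473 0.127]
[461 242  23  22 392] [ 0.376 -0.48   0.06 ]
[ 605  334   35   66 2143] [-0.023 -0.967  0.138]
[308 345  50  35 636] [ 0.069 -0.003  0.236]
[ 507  345   58   45 1790] [ 0.013 -0.639  0.185]
[101 374  55  26 881] [-0.078  0.701  0.081]
[299 387  11  13  68] [-0.031  0.073  0.276]
```

```bash
cat >> h.py <<'E'
YAW=-0.138
EX=np.array([np.cos(YAW),np.sin(YAW),0]); EY=np.array([-np.sin(YAW),np.cos(YAW),0]); EZ=np.array([0,0,1.])
def down(zyaw,tilt=0.):
    """tool y down, z at world yaw; tilt about tool z... """
    z=np.array([np.cos(zyaw),np.sin(zyaw),0]); y=-EZ; return np.column_stack([np.cross(y,z),y,z])
def plan(way,n,T=None,w=1.0):
    """way: list of (pos,R); n: rows per leg. prints rows"""
    if T is None: _,T=tool()
    p,Rm=T[:3,3].copy(),T[:3,:3].copy(); rows=[]
    for (pt,Rt),k in zip(way,n):
        rv=R.from_matrix(Rm.T@Rt).as_rotvec()/k; dp=(np.array(pt)-p)/k
        for i in range(k):
            d=Rm.T@dp; rows.append([round(float(x),4) for x in [*d,*rv]]+[w]); 
            Rm=Rm@R.from_rotvec(rv).as_matrix(); p=p+dp
        print('leg |dp|/row %.4f |rv| %.3f'%(np.linalg.norm(dp),np.linalg.norm(rv)))
    for i in range(0,len(rows),8): print('['+','.join('['+','.join('%g'%x for x in r)+']' for r in rows[i:i+8])+']')
def st():
    s,T=tool(); print('t %.2f pos %s yaw z %.4f down %.3f F %s w %.3f'%(s['time'],np.round(T[:3,3],4),np.arctan2(T[1,2],T[0,2]),-T[2,1],np.round(s['wrist_force'],1),s['width']), 'rot',np.round(T[:3,1],3))
    return T
E
python3 - <<'E'
from h import *
plan([((.586,.199,.24),down(YAW))],[12],w=.47)
E
```

```text
leg |dp|/row 0.0476 |rv| 0.115
[[0.0407,-0.0008,-0.0246,0.0001,0.1147,0.0001,0.47],[0.0433,-0.0008,-0.0198,0.0001,0.1147,0.0001,0.47],[0.0453,-0.0008,-0.0147,0.0001,0.1147,0.0001,0.47],[0.0466,-0.0008,-0.0094,0.0001,0.1147,0.0001,0.47],[0.0474,-0.0008,-0.004,0.0001,0.1147,0.0001,0.47],[0.0476,-0.0008,0.0014,0.0001,0.1147,0.0001,0.47],[0.0471,-0.0008,0.0069,0.0001,0.1147,0.0001,0.47],[0.046,-0.0008,0.0122,0.0001,0.1147,0.0001,0.47]]
[[0.0443,-0.0008,0.0174,0.0001,0.1147,0.0001,0.47],[0.042,-0.0008,0.0224,0.0001,0.1147,0.0001,0.47],[0.0392,-0.0008,0.027,0.0001,0.1147,0.0001,0.47],[0.0358,-0.0008,0.0313,0.0001,0.1147,0.0001,0.47]]
```

```bash
python3 -m handwheel '[[0.041,-0.03,-0.025,0,0.115,0,0.47],[0.043,-0.03,-0.02,0,0.115,0,0.47],[0.045,0,-0.015,0,0.115,0,0.47],[0.047,0,-0.009,0,0.115,0,0.47],[0.047,0,-0.004,0,0.115,0,0.47],[0.048,0,0.001,0,0.115,0,0.47],[0.047,0,0.007,0,0.115,0,0.47],[0.046,0,0.012,0,0.115,0,0.47]]' 30; python3 -c "
from h import *
st();plan([((.586,.199,.25),down(YAW))],[4],w=.47)"
```

```text
time: 1.2
tool_pos: [0.4641, 0.3431, 0.2912]
tcp_rot: [-1.342, 0.975, -0.975]
wrist_force: [1.1, -0.3, 1.4]
width: 0.472
t 1.20 pos [0.4641 0.3431 0.2912] yaw z 0.3143 down 1.000 F [ 1.1 -0.3  1.4] w 0.472 rot [ 0.  0. -1.]
leg |dp|/row 0.0483 |rv| 0.113
[[0.0437,0.0103,0.0179,-0,0.1131,-0,0.47],[0.0414,0.0103,0.0227,-0,0.1131,-0,0.47],[0.0386,0.0103,0.0272,-0,0.1131,-0,0.47],[0.0352,0.0103,0.0314,-0,0.1131,-0,0.47]]
```

```bash
python3 -m handwheel '[[0.044,0.01,0.018,0,0.113,0,0.47],[0.041,0.01,0.023,0,0.113,0,0.47],[0.039,0.01,0.027,0,0.113,0,0.47],[0.035,0.01,0.031,0,0.113,0,0.47],[0,0,0,0,0,0,0.47]]'; python3 -c "
from h import *
st(); c=cam('wrist'); save(c,'w1.png'); np.savez('/tmp/w1.npz',Q=cloud(c),W=c['W'],mtx=c['mtx'],dist=c['dist'])
for n,p in dict(hb=(.5862,.199,.137),catch=(.5374,.2067,.136),hn=(.5116,.211,.12)).items(): print(n,proj(c,p))
c=cam('top'); save(c,'top1.png')"
```

```text
time: 1.82
tool_pos: [0.5867, 0.1979, 0.2496]
tcp_rot: [-1.143, 1.311, -1.311]
wrist_force: [-0.2, 0.1, -1.2]
width: 0.473
t 1.82 pos [0.5867 0.1979 0.2496] yaw z -0.1383 down 1.000 F [-0.2  0.1 -1.2] w 0.473 rot [-0.002 -0.001 -1.   ]
hb [320.46136923 194.56765403]
catch [267.29799512 193.36109697]
hn [243.87025568 188.65594118]
```

View pics/w1.png

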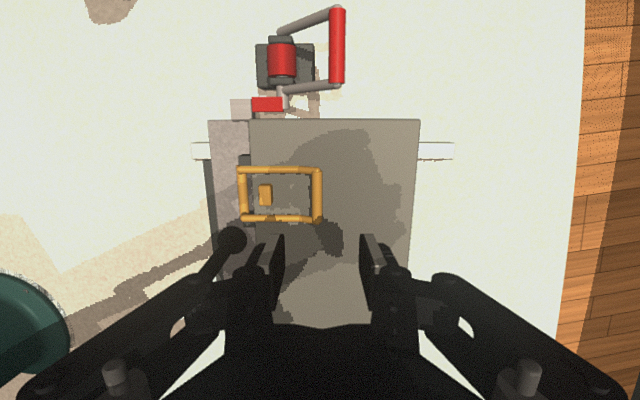

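View pics/top1.png

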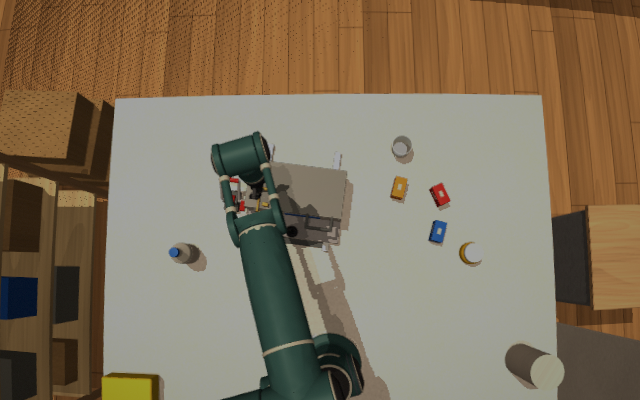

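The wrist view shows the hasp end bar centred at (317,195), within 2 mm of my estimate, with the catch at (265,194). The top view shows no green carton. I'll descend on the bar.

```bash
python3 -m handwheel '[[0,0.04,-0.002,0,0,0,0.47],[0,0.04,0,0,0,0,0.47],[0,0.035,0,0,0,0,0.47],[0,0.006,0,0,0,0,0.47],[0,0,0,0,0,0,0.0],[0,0,0,0,0,0,0.0],[0,0,0,0,0,0,0.0]]' 30; python3 -c "
from h import *
st()"
```

```text
time: 2.8
tool_pos: [0.5843, 0.202, 0.1322]
tcp_rot: [-1.14, 1.307, -1.307]
wrist_force: [-3.5, 2.1, 2.4]
width: 0.098
t 2.80 pos [0.5843 0.202  0.1322] yaw z -0.1341 down 1.000 F [-3.5  2.1  2.4] w 0.098 rot [ 0.002  0.002 -1.   ]
```

```bash
python3 -c "
from h import *
c=cam('wrist'); save(c,'w2.png'); st(); c=cam('side'); save(c,'s2.png',(240,120,400,260),5)"
```

```text
t 2.85 pos [0.5843 0.202  0.1321] yaw z -0.1341 down 1.000 F [-2.9  2.4  3.7] w 0.100 rot [ 0.002  0.002 -1.   ]
```

View pics/w2.png

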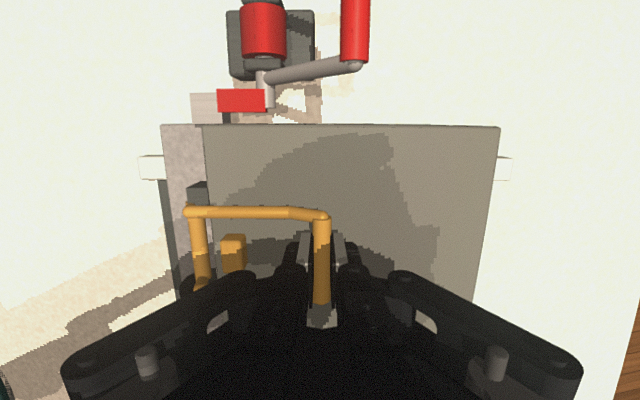

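View pics/s2.png

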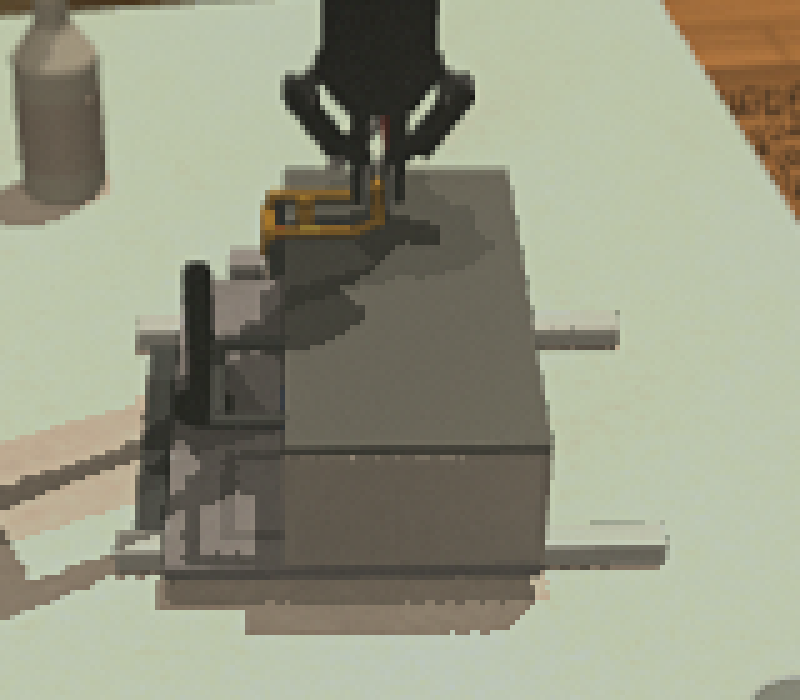

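The bar sits between the pads at w2 (320,270). Next is the arc to swing it over.

```bash
cat >> h.py <<'E'
def arc(r,a0,a1,n,w,jaw_sign=1):
    """bar at angle a (from +ex towards up) about hinge; tool z=+ex, y=-Z"""
    a=np.linspace(a0,a1,n+1); x=r*np.cos(a); z=r*np.sin(a)
    rows=[[0,round(-(z[i+1]-z[i]),4),round(jaw_sign*(x[i+1]-x[i]),4),0,0,0,w] for i in range(n)]
    for i in range(0,n,8): print('['+','.join('['+','.join('%g'%v for v in r)+']' for r in rows[i:i+8])+']')
E
python3 -c "
from h import *
arc(.078,.285,.285+2.2,8,0)"
```

```text
[[0,-0.0195,-0.0088,0,0,0,0],[0,-0.0164,-0.0137,0,0,0,0],[0,-0.012,-0.0177,0,0,0,0],[0,-0.0068,-0.0203,0,0,0,0],[0,-0.001,-0.0214,0,0,0,0],[0,0.0048,-0.0208,0,0,0,0],[0,0.0103,-0.0187,0,0,0,0],[0,0.015,-0.0153,0,0,0,0]]
```

```bash
python3 -m handwheel '[[0,-0.0195,-0.009,0,0,0,0],[0,-0.0165,-0.0135,0,0,0,0],[0,-0.012,-0.0175,0,0,0,0],[0,-0.007,-0.0205,0,0,0,0],[0,-0.001,-0.0215,0,0,0,0],[0,0.005,-0.021,0,0,0,0],[0,0.0105,-0.0185,0,0,0,0],[0,0.015,-0.0155,0,0,0,0]]'; python3 -c "
from h import *
st();c=cam('side'); save(c,'s3.png',(240,120,400,260),5)"
```

```text
time: 3.9
tool_pos: [0.4499, 0.2205, 0.1607]
tcp_rot: [-1.134, 1.303, -1.308]
wrist_force: [3.2, 3.3, 1.8]
width: 0.09
t 3.90 pos [0.4499 0.2205 0.1607] yaw z -0.1341 down 1.000 F [3.2 3.3 1.8] w 0.090 rot [ 0.008  0.003 -1.   ]
```

View pics/s3.png

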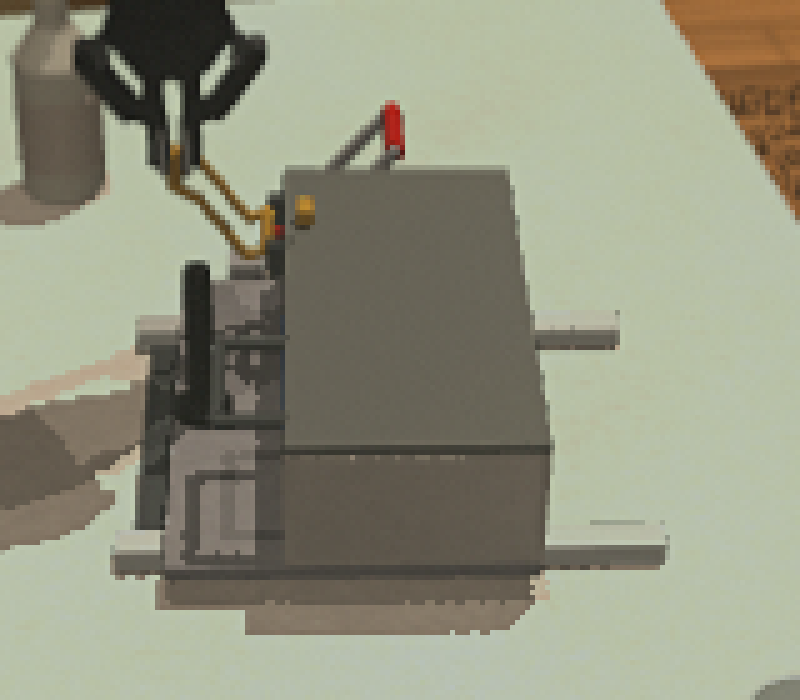

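The hasp leans out before the case at about s3 (175,180). I'll release it and go above the lid bar.

```bash
python3 -m handwheel '[[0,0,0,0,0,0,0.47],[0,0,0,0,0,0,0.47],[0,-0.04,0,0,0,0,0.47],[0,-0.035,0,0,0,0,0.47],[0.046,0,0.008,0,0,0,0.47],[0.046,0,0.008,0,0,0,0.47],[0.046,0,0.008,0,0,0,0.47],[0.046,0,0.007,0,0,0,0.47]]'; python3 -m handwheel '[[0,0,0,0,0,0,0.47]]'; python3 -c "
from h import *
st(); c=cam('wrist'); save(c,'w4.png')
print(proj(c,(.4551,.0338,.119)))
c=cam('side'); save(c,'s4.png',(240,120,400,260),5)"
```

```text
time: 4.95
tool_pos: [0.4542, 0.0308, 0.231]
tcp_rot: [-1.143, 1.307, -1.308]
wrist_force: [0.9, -0.0, -0.5]
width: 0.467
time: 5.08
tool_pos: [0.4542, 0.0297, 0.2309]
tcp_rot: [-1.142, 1.31, -1.312]
wrist_force: [0.1, 0.3, -0.4]
width: 0.47
t 5.08 pos [0.4542 0.0297 0.2309] yaw z -0.1391 down 1.000 F [ 0.1  0.3 -0.4] w 0.470 rot [-0.    -0.002 -1.   ]
[321.25353063 191.4460562 ]
```

View pics/w4.png

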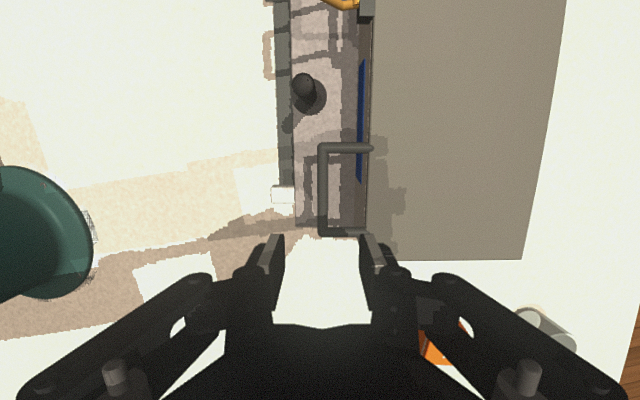

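View pics/s4.png

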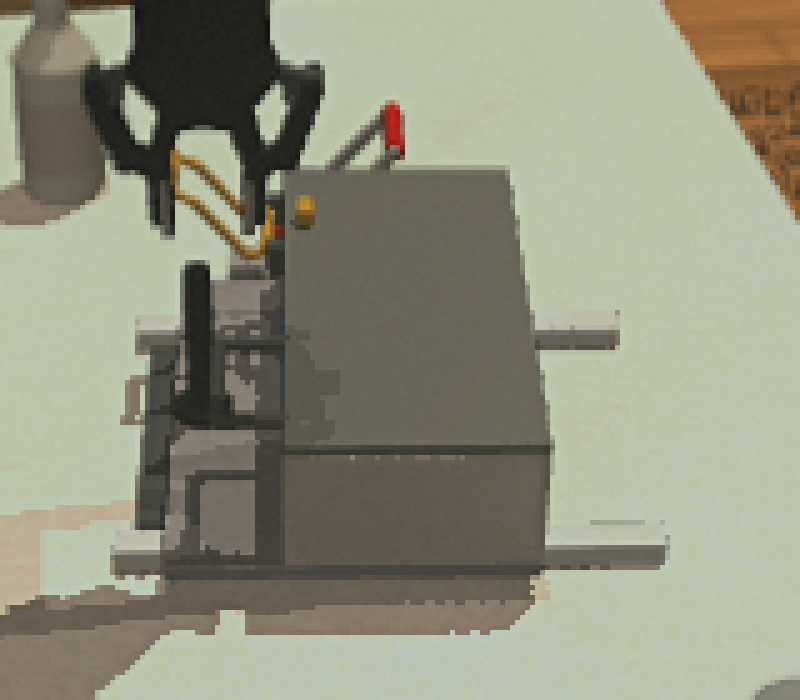

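The bar is centred at (322,190), as predicted. I'll descend, grip it and open the lid along the arc.

```bash
python3 -m handwheel '[[-0.004,0.045,0,0,0,0,0.47],[0,0.045,0,0,0,0,0.47],[0,0.034,0,0,0,0,0.47],[0,0,0,0,0,0,0.0],[0,0,0,0,0,0,0.0],[0,0,0,0,0,0,0.0]]' 35; python3 -c "
from h import *
st();arc(.2,.02,1.63,14,0)"
```

```text
time: 5.92
tool_pos: [0.4557, 0.0375, 0.1082]
tcp_rot: [-1.141, 1.306, -1.307]
wrist_force: [-0.1, 2.7, -3.0]
width: 0.098
t 5.92 pos [0.4557 0.0375 0.1082] yaw z -0.1338 down 1.000 F [-0.1  2.7 -3. ] w 0.098 rot [ 0.002  0.001 -1.   ]
[[0,-0.0229,-0.0018,0,0,0,0],[0,-0.0226,-0.0044,0,0,0,0],[0,-0.0219,-0.007,0,0,0,0],[0,-0.021,-0.0094,0,0,0,0],[0,-0.0197,-0.0118,0,0,0,0],[0,-0.0183,-0.014,0,0,0,0],[0,-0.0165,-0.016,0,0,0,0],[0,-0.0146,-0.0178,0,0,0,0]]
[[0,-0.0125,-0.0193,0,0,0,0],[0,-0.0102,-0.0206,0,0,0,0],[0,-0.0077,-0.0216,0,0,0,0],[0,-0.0052,-0.0224,0,0,0,0],[0,-0.0026,-0.0228,0,0,0,0],[0,0,-0.023,0,0,0,0]]
```

```bash
python3 -m handwheel '[[0,-0.023,0.002,0,0,0,0],[0,-0.0225,0.0045,0,0,0,0],[0,-0.022,0.007,0,0,0,0],[0,-0.021,0.0095,0,0,0,0],[0,-0.0195,0.012,0,0,0,0],[0,-0.0185,0.014,0,0,0,0],[0,-0.0165,0.016,0,0,0,0],[0,-0.0145,0.018,0,0,0,0]]'; python3 -m handwheel '[[0,-0.0125,0.0195,0,0,0,0],[0,-0.010,0.0205,0,0,0,0],[0,-0.0075,0.0215,0,0,0,0],[0,-0.005,0.0225,0,0,0,0],[0,-0.0025,0.023,0,0,0,0],[0,0.000,0.023,0,0,0,0]]'; python3 -c "
from h import *
st();c=cam('side'); save(c,'s5.png',(240,60,400,260),4); Q=cloud(c); np.savez('/tmp/s5.npz',Q=Q)"
```

```text
time: 6.92
tool_pos: [0.536, 0.0263, 0.2661]
tcp_rot: [-1.144, 1.309, -1.305]
wrist_force: [-4.2, 2.2, 0.2]
width: 0.098
time: 7.68
tool_pos: [0.6673, 0.0081, 0.3076]
tcp_rot: [-1.139, 1.303, -1.31]
wrist_force: [-4.1, -1.8, 10.6]
width: 0.099
t 7.67 pos [0.6673 0.0081 0.3076] yaw z -0.1341 down 1.000 F [-4.1 -1.8 10.6] w 0.099 rot [ 0.006 -0.    -1.   ]
```

View pics/s5.png

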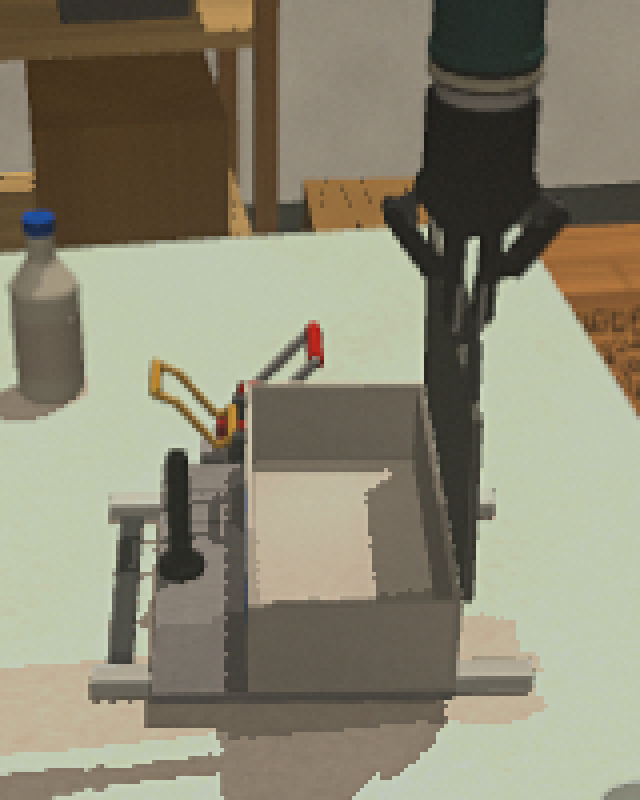

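The lid stands upright and the case is open. I'll release, rise and head to the orange carton.

```bash
python3 -m handwheel '[[0,0,0,0,0,0,0.6],[0,0,0,0,0,0,0.6],[0,-0.04,0,0,0,0,0.6],[0,-0.04,0,0,0,0,0.6]]'; python3 -c "
from h import *
T=st();plan([((.602,-.238,.24),down(np.radians(74.8)))],[10],w=.8)"
```

```text
time: 8.22
tool_pos: [0.6648, 0.0085, 0.3817]
tcp_rot: [-1.145, 1.309, -1.306]
wrist_force: [0.9, -0.5, -0.2]
width: 0.599
t 8.22 pos [0.6648 0.0085 0.3817] yaw z -0.1338 down 1.000 F [ 0.9 -0.5 -0.2] w 0.599 rot [-0.002  0.    -1.   ]
leg |dp|/row 0.0291 |rv| 0.144
[[0.0253,0.0142,-0.0029,0.0002,-0.1439,-0.0001,0.8],[0.0246,0.0142,-0.0065,0.0002,-0.1439,-0.0001,0.8],[0.0234,0.0142,-0.01,0.0002,-0.1439,-0.0001,0.8],[0.0217,0.0142,-0.0132,0.0002,-0.1439,-0.0001,0.8],[0.0196,0.0142,-0.0162,0.0002,-0.1439,-0.0001,0.8],[0.0171,0.0142,-0.0188,0.0002,-0.1439,-0.0001,0.8],[0.0142,0.0142,-0.0211,0.0002,-0.1439,-0.0001,0.8],[0.011,0.0142,-0.0229,0.0002,-0.1439,-0.0001,0.8]]
[[0.0076,0.0142,-0.0243,0.0002,-0.1439,-0.0001,0.8],[0.004,0.0142,-0.0251,0.0002,-0.1439,-0.0001,0.8]]
```

```bash
python3 -m handwheel '[[0.025,0,-0.003,0,-0.144,0,0.8],[0.025,0,-0.0065,0,-0.144,0,0.8],[0.0235,0,-0.01,0,-0.144,0,0.8],[0.0215,0,-0.013,0,-0.144,0,0.8],[0.0195,0.02,-0.016,0,-0.144,0,0.8],[0.017,0.024,-0.019,0,-0.144,0,0.8],[0.014,0.024,-0.021,0,-0.144,0,0.8],[0.011,0.025,-0.023,0,-0.144,0,0.8]]'; python3 -m handwheel '[[0.0075,0.025,-0.024,0,-0.144,0,0.8],[0.004,0.025,-0.025,0,-0.144,0,0.8],[0,0,0,0,0,0,0.8]]'; python3 -c "
from h import *
T=st(); c=cam('wrist'); save(c,'w6.png'); Q=cloud(c)
z=Q[...,2]; hs=cv2.cvtColor(c['image'],cv2.COLOR_RGB2HSV)
print(proj(c,(.602,-.238,.055)))
m=(abs(z-.055)<.008)&(abs(Q[...,0]-.6)<.09)&(abs(Q[...,1]+.238)<.09)
print(m.sum(), cv2.minAreaRect(Q[m][:,:2].astype(np.float32)))
c=cam('top'); save(c,'t6.png',(200,110,360,270),4); save(c,'t6b.png')"
```

```text
time: 9.22
tool_pos: [0.6149, -0.189, 0.2882]
tcp_rot: [-1.528, 0.429, -0.429]
wrist_force: [0.3, -0.6, -0.3]
width: 0.799
time: 9.6
tool_pos: [0.6006, -0.2379, 0.2357]
tcp_rot: [-1.559, 0.214, -0.205]
wrist_force: [-0.2, 0.5, 0.3]
width: 0.8
t 9.60 pos [ 0.6006 -0.2379  0.2357] yaw z 1.3033 down 1.000 F [-0.2  0.5  0.3] w 0.800 rot [-0.005  0.002 -1.   ]
[321.83568399 182.78226629]
2008 ((0.5997715592384338, -0.24297276139259338), (0.03955483436584473, 0.06924528628587723), 74.99554443359375)
```

View pics/w6.png

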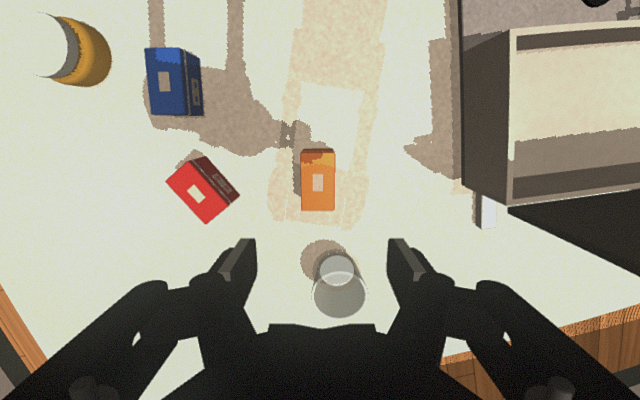

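View pics/t6.png

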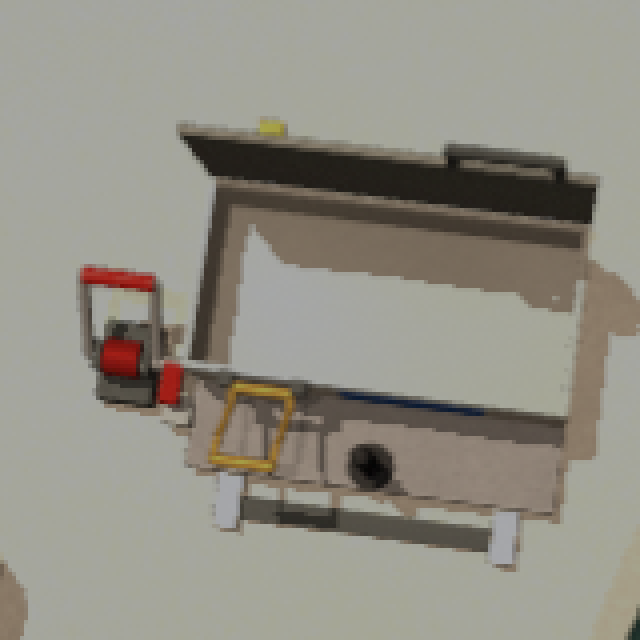

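View pics/t6b.png

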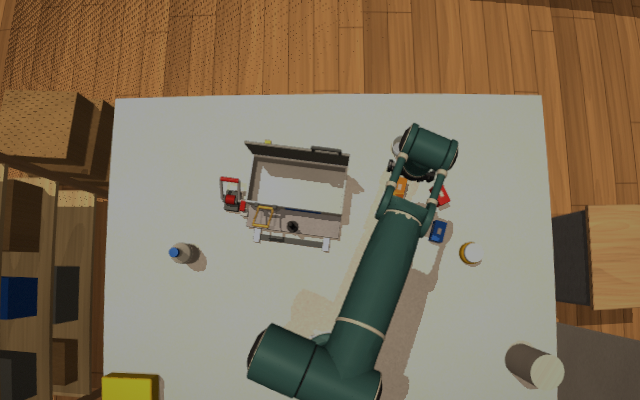

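In w6 the orange carton is centred at (318,182). The top view shows the case open and slid slightly homewards by the lid motion, which does no harm. I'll measure the case interior next.

```bash
python3 -c "
from h import *
c=cam('top'); Q=cloud(c); z=Q[...,2]
m=((z>.03)&(z<.043)).astype(np.uint8); m[:,:230]=0; m[:,360:]=0; m[:150]=0; m[220:]=0
p=Q[m>0][:,:2]; print(len(p)); k=cv2.connectedComponentsWithStats(m); i=1+np.argmax(k[2][1:,4]); p=Q[k[1]==i][:,:2]
print(cv2.minAreaRect(p.astype(np.float32)),k[2][i])
r=np.stack([p@EX[:2],p@EY[:2]],1); print(np.percentile(r,[1,50,99],axis=0), r.min(0), r.max(0))
f=lambda x,y,z,x0=200,y0=110: ray(c,x0+x/4-.375,y0+y/4-.375,z)
for n,a in dict(NR=(567,415),NL=(190,366),FL=(216,182),FR=(593,228)).items():
  q=f(*a,.115); print(n,np.round(q,4),np.round([q@EX,q@EY],4))
q=f(371,464,.145); print('post',q,q@EX,q@EY)
"
```

```text
3746
((0.6114470958709717, 0.10766918957233429), (0.30709293484687805, 0.14117765426635742), 82.03882598876953) [ 252  161   93   51 3143]
[[0.52202277 0.04074646]
 [0.5895684  0.1891964 ]
 [0.65974423 0.34065738]] [0.52025632 0.03718381] [0.66149399 0.34426239]
NR [ 0.5063 -0.0403  0.115 ] [0.507  0.0297]
NL [0.5488 0.2683 0.115 ] [0.5067 0.3412]
FL [0.7031 0.2494 0.115 ] [0.6621 0.3437]
FR [ 0.6611 -0.0634  0.115 ] [0.6636 0.0281]
post [0.46490933 0.1166832  0.145     ] 0.4444382619140815 0.17952795245218428
```

```bash
python3 -m handwheel '[[0,0.055,-0.003,0,0,0,0.8],[0,0.055,0,0,0,0,0.8],[0,0.055,0,0,0,0,0.8],[0,0.04,0,0,0,0,0.8],[0,0.015,0,0,0,0,0.8],[0,0,0,0,0,0,0.3],[0,0,0,0,0,0,0.3],[0,0,0,0,0,0,0.3]]' 45; python3 -m handwheel '[[0,0,0,0,0,0,0.3],[0,0,0,0,0,0,0.3]]'; python3 -c "
from h import *
T=st();
p=.574*EX+(.1905+.075)*EY
plan([((.60,-.241,.2),down(np.radians(74.8))),((p[0],p[1],.2),down(YAW+np.pi/2))],[4,10],w=.3)"
```

```text
time: 10.75
tool_pos: [0.6042, -0.2409, 0.0213]
tcp_rot: [-1.562, 0.205, -0.211]
wrist_force: [0.5, 0.2, 4.1]
width: 0.463
time: 11.0
tool_pos: [0.6042, -0.2409, 0.0212]
tcp_rot: [-1.562, 0.205, -0.211]
wrist_force: [0.2, 1.3, 6.5]
width: 0.461
t 11.00 pos [ 0.6042 -0.2409  0.0212] yaw z 1.3058 down 1.000 F [0.2 1.3 6.5] w 0.461 rot [ 0.004 -0.001 -1.   ]
leg |dp|/row 0.0447 |rv| 0.001
leg |dp|/row 0.0425 |rv| 0.013
[[-0.0008,-0.0447,-0.0003,0.0001,0.0001,0.001,0.3],[-0.0009,-0.0447,-0.0003,0.0001,0.0001,0.001,0.3],[-0.0009,-0.0447,-0.0003,0.0001,0.0001,0.001,0.3],[-0.001,-0.0447,-0.0003,0.0001,0.0001,0.001,0.3],[-0.0107,0,0.0411,-0,-0.0127,0,0.3],[-0.0101,0,0.0413,-0,-0.0127,0,0.3],[-0.0096,0,0.0414,-0,-0.0127,0,0.3],[-0.0091,0,0.0415,-0,-0.0127,0,0.3]]
[[-0.0085,0,0.0416,-0,-0.0127,0,0.3],[-0.008,0,0.0417,-0,-0.0127,0,0.3],[-0.0075,0,0.0418,-0,-0.0127,0,0.3],[-0.007,0,0.0419,-0,-0.0127,0,0.3],[-0.0064,0,0.042,-0,-0.0127,0,0.3],[-0.0059,0,0.0421,-0,-0.0127,0,0.3]]
```

```bash
python3 -m handwheel '[[0,-0.045,0,0,0,0,0.3],[0,-0.045,0,0,0,0,0.3],[0,-0.045,0,0,0,0,0.3],[0,-0.045,0,0,0,0,0.3],[-0.0105,0,0.041,0,-0.013,0,0.3],[-0.010,0,0.0415,0,-0.013,0,0.3],[-0.0095,0,0.0415,0,-0.013,0,0.3],[-0.009,0,0.0415,0,-0.013,0,0.3]]'; python3 -m handwheel '[[-0.0085,0,0.0415,0,-0.0125,0,0.3],[-0.008,0,0.0415,0,-0.0125,0,0.3],[-0.0075,0,0.042,0,-0.0125,0,0.3],[-0.007,0,0.042,0,-0.0125,0,0.3],[-0.0065,0,0.042,0,-0.0125,0,0.3],[-0.006,0,0.042,0,-0.0125,0,0.3],[0,0,0,0,0,0,0.3]]'; python3 -c "
from h import *
T=st();
p=.574*EX+(.1905+.075)*EY
plan([((p[0],p[1],.06),down(YAW+np.pi/2))],[4],w=.3)
c=cam('side'); save(c,'s7.png',(200,60,420,300),3)"
```

```text
time: 12.0
tool_pos: [0.6041, -0.069, 0.1986]
tcp_rot: [-1.564, 0.167, -0.167]
wrist_force: [0.6, 0.8, -1.3]
width: 0.462
time: 12.88
tool_pos: [0.6066, 0.1873, 0.1985]
tcp_rot: [-1.568, 0.106, -0.105]
wrist_force: [-0.1, -0.7, -1.8]
width: 0.46
t 12.88 pos [0.6066 0.1873 0.1985] yaw z 1.4366 down 1.000 F [-0.1 -0.7 -1.8] w 0.460 rot [-0.001  0.001 -1.   ]
leg |dp|/row 0.0346 |rv| 0.001
[[-0.0002,0.0346,-0.0009,-0.0001,0.0009,-0.0002,0.3],[-0.0003,0.0346,-0.0009,-0.0001,0.0009,-0.0002,0.3],[-0.0003,0.0346,-0.0009,-0.0001,0.0009,-0.0002,0.3],[-0.0003,0.0346,-0.0009,-0.0001,0.0009,-0.0002,0.3]]
```

View pics/s7.png

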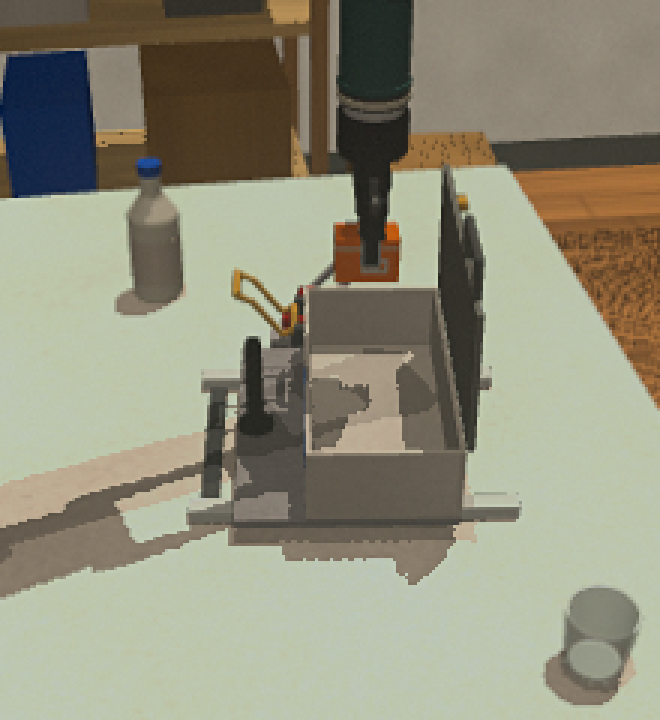

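The orange carton is held at s7 (367,250), over the left part of the case. I'll lower and release it.

```bash
python3 -m handwheel '[[0,0.045,-0.001,0,0,0,0.3],[0,0.045,-0.001,0,0,0,0.3],[0,0.035,-0.001,0,0,0,0.3],[0,0.012,0,0,0,0,0.3],[0,0.004,0,0,0,0,0.3],[0,0,0,0,0,0,0.62],[0,0,0,0,0,0,0.62],[0,-0.03,0,0,0,0,0.62]]'; python3 -c "
from h import *
st()"; python3 -m handwheel '[[0,-0.05,0,0,0,0,0.62],[0,-0.05,0,0,0,0,0.62],[0,-0.01,0,0,0,0,0.7]]'; python3 -c "
from h import *
T=st();
c=cam('wrist'); save(c,'w8.png')
c=cam('top'); save(c,'t8.png',(370,120,500,280),3)"
```

```text
time: 13.92
tool_pos: [0.6055, 0.1813, 0.087]
tcp_rot: [-1.569, 0.111, -0.106]
wrist_force: [-0.2, 0.7, 0.5]
width: 0.619
t 13.93 pos [0.6055 0.1813 0.087 ] yaw z 1.4331 down 1.000 F [-0.2  0.7  0.5] w 0.619 rot [-0.003 -0.001 -1.   ]
time: 14.3
tool_pos: [0.6105, 0.1827, 0.2051]
tcp_rot: [-1.564, 0.099, -0.117]
wrist_force: [0.0, 0.3, -0.5]
width: 0.702
t 14.30 pos [0.6105 0.1827 0.2051] yaw z 1.4333 down 1.000 F [ 0.   0.3 -0.5] w 0.702 rot [ 0.011  0.003 -1.   ]
```

View pics/w8.png

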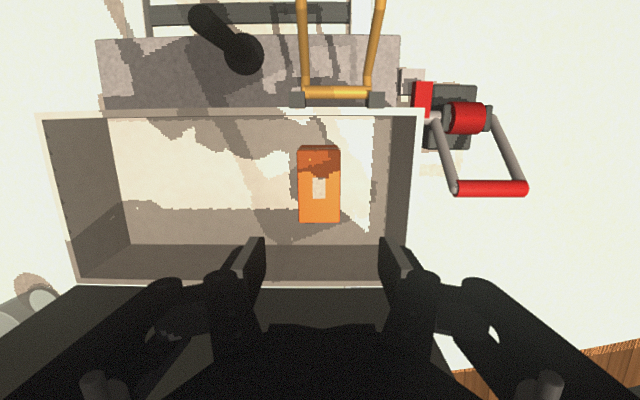

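View pics/t8.png

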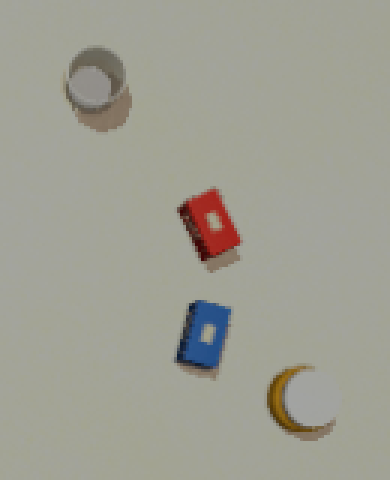

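The orange carton stands in the left bay at w8 (318,185), and red and blue have not moved. Blue next.

```bash
python3 -c "
from h import *
plan([((.45,-.369,.2),down(1.276))],[11],w=.8)"
```

```text
leg |dp|/row 0.0521 |rv| 0.014
[[-0.0074,-0,-0.0516,-0.0002,0.0143,0.0005,0.8],[-0.0067,-0,-0.0517,-0.0002,0.0143,0.0005,0.8],[-0.0059,-0,-0.0518,-0.0002,0.0143,0.0005,0.8],[-0.0052,0,-0.0519,-0.0002,0.0143,0.0005,0.8],[-0.0044,0,-0.0519,-0.0002,0.0143,0.0005,0.8],[-0.0037,0,-0.052,-0.0002,0.0143,0.0005,0.8],[-0.003,0.0001,-0.0521,-0.0002,0.0143,0.0005,0.8],[-0.0022,0.0001,-0.0521,-0.0002,0.0143,0.0005,0.8]]
[[-0.0015,0.0001,-0.0521,-0.0002,0.0143,0.0005,0.8],[-0.0007,0.0001,-0.0521,-0.0002,0.0143,0.0005,0.8],[0,0.0001,-0.0521,-0.0002,0.0143,0.0005,0.8]]
```

```bash
python3 -m handwheel '[[-0.0075,0,-0.0515,0,0.0145,0,0.8],[-0.0065,0,-0.0515,0,0.0145,0,0.8],[-0.006,0,-0.052,0,0.0145,0,0.8],[-0.005,0,-0.052,0,0.0145,0,0.8],[-0.0045,0,-0.052,0,0.0145,0,0.8],[-0.0035,0,-0.052,0,0.0145,0,0.8],[-0.003,0,-0.052,0,0.0145,0,0.8],[-0.002,0,-0.052,0,0.0145,0,0.8]]'; python3 -m handwheel '[[-0.0015,0,-0.052,0,0.0145,0,0.8],[-0.0005,0,-0.052,0,0.0145,0,0.8],[0,0,-0.052,0,0.0145,0,0.8],[0,0,0,0,0,0,0.8]]'
cat >> h.py <<'E'
def carton(c,x,y,zt=.055):
    Q=cloud(c); z=Q[...,2]; m=(abs(z-zt)<.008)&(abs(Q[...,0]-x)<.06)&(abs(Q[...,1]-y)<.06)
    print(m.sum(), cv2.minAreaRect(Q[m][:,:2].astype(np.float32)), 'proj',proj(c,(x,y,zt)))
E
python3 -c "
from h import *
T=st(); c=cam('wrist'); save(c,'w9.png'); carton(c,.4497,-.369)"
```

```text
time: 15.4
tool_pos: [0.4899, -0.2201, 0.1958]
tcp_rot: [-1.561, 0.202, -0.197]
wrist_force: [0.5, -0.3, -0.0]
width: 0.803
time: 15.9
tool_pos: [0.4463, -0.3715, 0.1957]
tcp_rot: [-1.557, 0.239, -0.235]
wrist_force: [-0.2, -0.2, -0.4]
width: 0.799
t 15.90 pos [ 0.4463 -0.3715  0.1957] yaw z 1.2690 down 1.000 F [-0.2 -0.2 -0.4] w 0.799 rot [-0.003  0.001 -1.   ]
2566 ((0.4475795030593872, -0.37392884492874146), (0.039802420884370804, 0.06960636377334595), 73.5573959350586) proj [324.95927645 191.42226371]
```

View pics/w9.png

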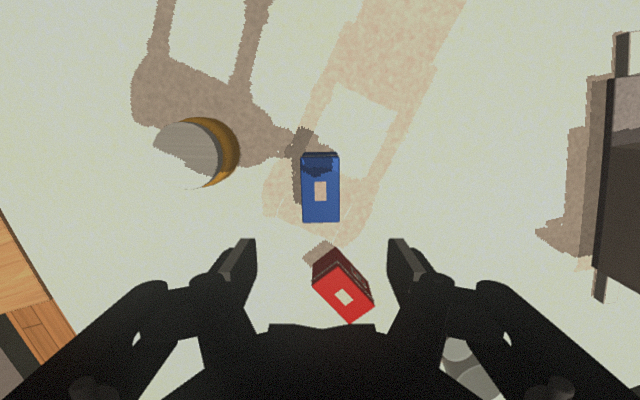

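The blue carton is centred at w9 (320,190), under the jaws. I'll grasp it.

```bash
python3 -m handwheel '[[0.002,0.055,-0.001,0,0,0,0.8],[0,0.055,0,0,0,0,0.8],[0,0.05,0,0,0,0,0.8],[0,0.02,0,0,0,0,0.8],[0,0,0,0,0,0,0.3],[0,0,0,0,0,0,0.3],[0,0,0,0,0,0,0.3],[0,0,0,0,0,0,0.3]]' 45; python3 -m handwheel '[[0,-0.045,0,0,0,0,0.3],[0,-0.045,0,0,0,0,0.3],[0,-0.045,0,0,0,0,0.3],[0,-0.05,0,0,0,0,0.3]]'; python3 -c "
from h import *
T=st();
p=.574*EX+(.1905+.0)*EY
plan([((p[0],p[1],.2),down(YAW+np.pi/2))],[11],w=.3)"
```

```text
time: 16.95
tool_pos: [0.4509, -0.3714, 0.0193]
tcp_rot: [-1.56, 0.232, -0.235]
wrist_force: [-0.4, 0.3, -1.5]
width: 0.462
time: 17.45
tool_pos: [0.4496, -0.3703, 0.2045]
tcp_rot: [-1.558, 0.234, -0.234]
wrist_force: [0.8, -0.0, -2.2]
width: 0.465
t 17.45 pos [ 0.4496 -0.3703  0.2045] yaw z 1.2733 down 1.000 F [ 0.8 -0.  -2.2] w 0.465 rot [-0.  0. -1.]
leg |dp|/row 0.0456 |rv| 0.015
[[-0.0002,0.0004,0.0456,-0,-0.0145,-0,0.3],[0.0005,0.0004,0.0456,-0,-0.0145,-0,0.3],[0.0011,0.0004,0.0456,-0,-0.0145,-0,0.3],[0.0018,0.0004,0.0456,-0,-0.0145,-0,0.3],[0.0025,0.0004,0.0455,-0,-0.0145,-0,0.3],[0.0031,0.0004,0.0455,-0,-0.0145,-0,0.3],[0.0038,0.0004,0.0454,-0,-0.0145,-0,0.3],[0.0044,0.0004,0.0454,-0,-0.0145,-0,0.3]]
[[0.0051,0.0004,0.0453,-0,-0.0145,-0,0.3],[0.0058,0.0004,0.0452,-0,-0.0145,-0,0.3],[0.0064,0.0004,0.0451,-0,-0.0145,-0,0.3]]
```

```bash
python3 -m handwheel '[[0,0,0.0455,0,-0.0145,0,0.3],[0.0005,0,0.0455,0,-0.0145,0,0.3],[0.001,0,0.0455,0,-0.0145,0,0.3],[0.002,0,0.0455,0,-0.0145,0,0.3],[0.0025,0,0.0455,0,-0.0145,0,0.3],[0.003,0,0.0455,0,-0.0145,0,0.3],[0.004,0,0.0455,0,-0.0145,0,0.3],[0.0045,0,0.0455,0,-0.0145,0,0.3]]'; python3 -m handwheel '[[0.005,0,0.0455,0,-0.0145,0,0.3],[0.006,0,0.045,0,-0.0145,0,0.3],[0.0065,0,0.045,0,-0.0145,0,0.3],[0,0,0,0,0,0,0.3]]'; python3 -c "
from h import *
T=st();
p=.574*EX+(.1905)*EY
plan([((p[0],p[1],.06),down(YAW+np.pi/2))],[4],w=.3)
c=cam('side'); save(c,'s10.png',(200,60,420,300),3)"
```

```text
time: 18.45
tool_pos: [0.5562, -0.0203, 0.2035]
tcp_rot: [-1.566, 0.141, -0.143]
wrist_force: [0.7, -0.9, -1.4]
width: 0.464
time: 18.95
tool_pos: [0.5963, 0.1119, 0.2034]
tcp_rot: [-1.567, 0.104, -0.106]
wrist_force: [0.3, -0.8, -2.4]
width: 0.461
t 18.95 pos [0.5963 0.1119 0.2034] yaw z 1.4366 down 1.000 F [ 0.3 -0.8 -2.4] w 0.461 rot [ 0.001  0.001 -1.   ]
leg |dp|/row 0.0358 |rv| 0.001
[[-0.0003,0.0358,-0.0006,-0.0003,0.001,0.0003,0.3],[-0.0003,0.0358,-0.0006,-0.0003,0.001,0.0003,0.3],[-0.0003,0.0358,-0.0006,-0.0003,0.001,0.0003,0.3],[-0.0003,0.0358,-0.0006,-0.0003,0.001,0.0003,0.3]]
```

View pics/s10.png

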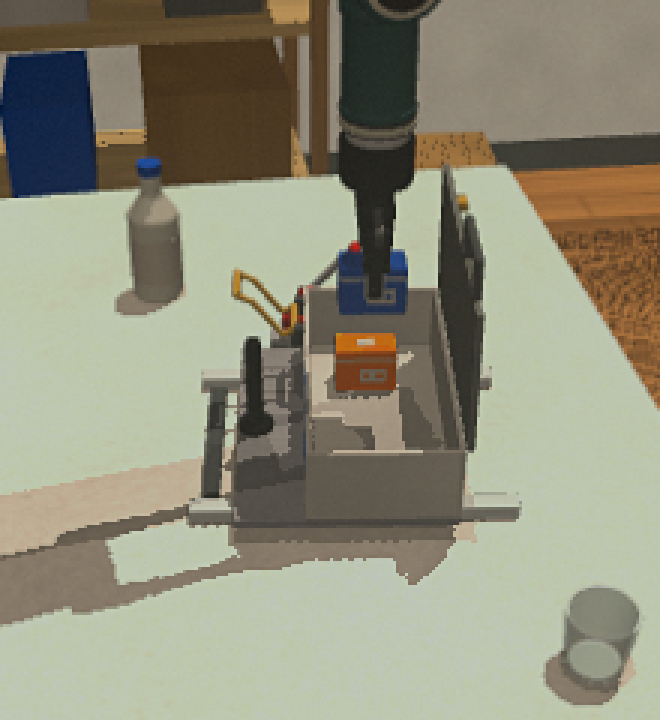

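Blue is held at s10 (372,283) and orange is in the case at (365,360). I'll lower blue.

```bash
python3 -m handwheel '[[0,0.045,-0.001,0,0,0,0.3],[0,0.045,-0.001,0,0,0,0.3],[0,0.04,-0.001,0,0,0,0.3],[0,0.013,0,0,0,0,0.3],[0,0.005,0,0,0,0,0.3],[0,0,0,0,0,0,0.62],[0,0,0,0,0,0,0.62],[0,-0.03,0,0,0,0,0.62]]';  python3 -m handwheel '[[0,-0.05,0,0,0,0,0.62],[0,-0.05,0,0,0,0,0.62],[0,-0.03,0,0,0,0,0.7]]'; python3 -c "
from h import *
T=st();
c=cam('wrist'); save(c,'w11.png')
c=cam('top'); save(c,'t11.png',(370,120,500,280),3); carton(c,.577,-.381)"
```

```text
time: 20.0
tool_pos: [0.5938, 0.1059, 0.084]
tcp_rot: [-1.569, 0.111, -0.106]
wrist_force: [0.8, -0.0, 0.1]
width: 0.622
time: 20.38
tool_pos: [0.5973, 0.1065, 0.2201]
tcp_rot: [-1.567, 0.102, -0.114]
wrist_force: [0.1, 0.5, 0.1]
width: 0.701
t 20.38 pos [0.5973 0.1065 0.2201] yaw z 1.4333 down 1.000 F [0.1 0.5 0.1] w 0.701 rot [ 0.007  0.001 -1.   ]
220 ((0.5782975554466248, -0.3816179931163788), (0.06899546831846237, 0.0406075194478035), 24.792526245117188) proj [440.50210197 193.79612508]
```

View pics/w11.png

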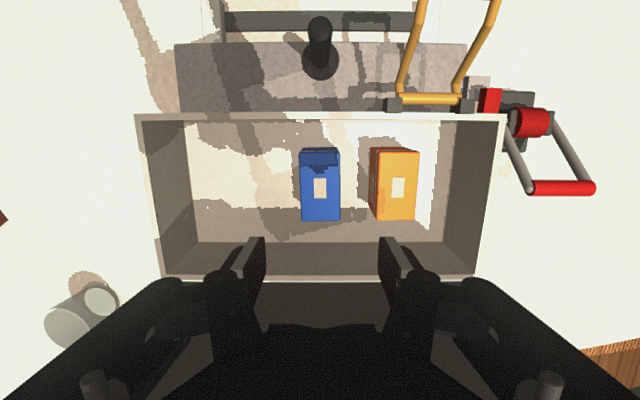

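View pics/t11.png

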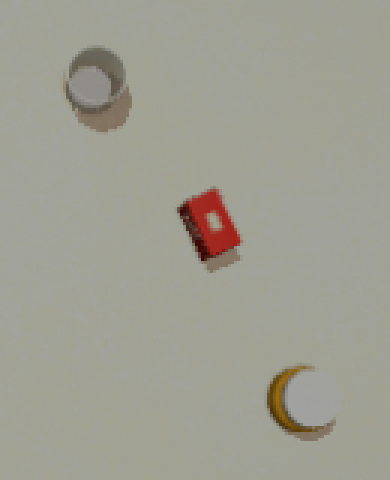

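Both cartons stand side by side in the case, blue at w11 (320,187) and orange at (397,187). Red has not moved.

```bash
python3 -c "
from h import *
plan([((.576,-.384,.2),down(-1.138))],[15],w=.8)"
```

```text
leg |dp|/row 0.0328 |rv| 0.171
[[0.003,0.0014,-0.0326,-0.0011,0.1714,0,0.8],[0.0085,0.0014,-0.0316,-0.0011,0.1714,0,0.8],[0.0137,0.0015,-0.0297,-0.0011,0.1714,0,0.8],[0.0186,0.0015,-0.0269,-0.0011,0.1714,0,0.8],[0.0229,0.0015,-0.0234,-0.0011,0.1714,0,0.8],[0.0266,0.0015,-0.0191,-0.0011,0.1714,0,0.8],[0.0295,0.0016,-0.0143,-0.0011,0.1714,0,0.8],[0.0315,0.0016,-0.0091,-0.0011,0.1714,0,0.8]]
[[0.0326,0.0016,-0.0036,-0.0011,0.1714,0,0.8],[0.0327,0.0016,0.002,-0.0011,0.1714,0,0.8],[0.0319,0.0016,0.0076,-0.0011,0.1714,0,0.8],[0.0301,0.0016,0.0129,-0.0011,0.1714,0,0.8],[0.0274,0.0015,0.0179,-0.0011,0.1714,0,0.8],[0.024,0.0015,0.0223,-0.0011,0.1714,0,0.8],[0.0198,0.0015,0.0261,-0.0011,0.1714,0,0.8]]
```

```bash
python3 -m handwheel '[[0.003,0.001,-0.0325,0,0.171,0,0.8],[0.0085,0.001,-0.0315,0,0.171,0,0.8],[0.0135,0.001,-0.0295,0,0.171,0,0.8],[0.0185,0.001,-0.027,0,0.171,0,0.8],[0.023,0.001,-0.0235,0,0.171,0,0.8],[0.0265,0.001,-0.019,0,0.171,0,0.8],[0.0295,0.0015,-0.0145,0,0.171,0,0.8],[0.0315,0.0015,-0.009,0,0.171,0,0.8]]'; python3 -m handwheel '[[0.0325,0.0015,-0.0035,0,0.171,0,0.8],[0.0325,0.0015,0.002,0,0.171,0,0.8],[0.032,0.0015,0.0075,0,0.171,0,0.8],[0.030,0.0015,0.013,0,0.171,0,0.8],[0.0275,0.0015,0.018,0,0.171,0,0.8],[0.024,0.0015,0.0225,0,0.171,0,0.8],[0.020,0.0015,0.026,0,0.171,0,0.8],[0,0,0,0,0,0,0.8]]'; python3 -c "
from h import *
T=st(); c=cam('wrist'); save(c,'w12.png'); carton(c,.576,-.384)"
```

```text
time: 21.48
tool_pos: [0.5825, -0.1561, 0.2052]
tcp_rot: [-1.237, 1.166, -1.165]
wrist_force: [0.2, -0.3, 1.0]
width: 0.802
time: 22.48
tool_pos: [0.5725, -0.3863, 0.1942]
tcp_rot: [-0.44, 1.981, -1.98]
wrist_force: [-0.4, 0.0, 0.4]
width: 0.796
t 22.48 pos [ 0.5725 -0.3863  0.1942] yaw z -1.1346 down 1.000 F [-0.4  0.   0.4] w 0.796 rot [-0.001  0.    -1.   ]
2618 ((0.5747314691543579, -0.3855569362640381), (0.07041434198617935, 0.040165193378925323), 22.882673263549805) proj [320.32733423 185.61012292]
```

View pics/w12.png

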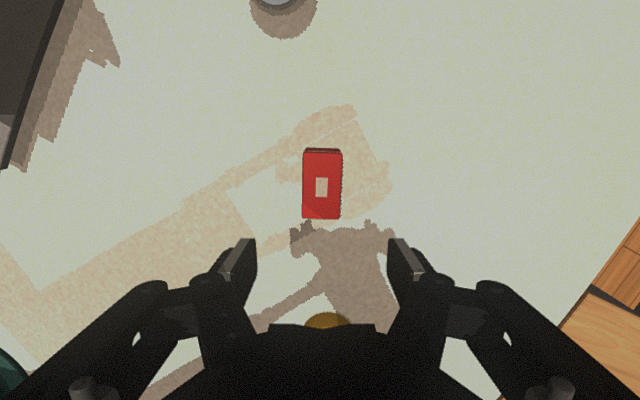

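Red is centred at w12 (322,184) and aligned with the jaws. I'll grasp it.

```bash
python3 -m handwheel '[[-0.002,0.055,0,0,0,0,0.8],[0,0.055,0,0,0,0,0.8],[0,0.05,0,0,0,0,0.8],[0,0.0185,0,0,0,0,0.8],[0,0,0,0,0,0,0.3],[0,0,0,0,0,0,0.3],[0,0,0,0,0,0,0.3],[0,0,0,0,0,0,0.3]]' 45; python3 -m handwheel '[[0,-0.045,0,0,0,0,0.3],[0,-0.045,0,0,0,0,0.3],[0,-0.045,0,0,0,0,0.3],[0,-0.05,0,0,0,0,0.3]]'; python3 -c "
from h import *
T=st();
p=.566*EX+(.1905-.076)*EY
plan([((p[0],p[1],.205),down(YAW-np.pi/2))],[10],w=.3)"
```

```text
time: 23.52
tool_pos: [0.5761, -0.3843, 0.0187]
tcp_rot: [-0.439, 1.975, -1.98]
wrist_force: [0.4, -0.3, 2.1]
width: 0.464
time: 24.02
tool_pos: [0.5746, -0.3833, 0.2033]
tcp_rot: [-0.441, 1.979, -1.978]
wrist_force: [0.9, -0.8, -1.9]
width: 0.468
t 24.02 pos [ 0.5746 -0.3833  0.2033] yaw z -1.1321 down 1.000 F [ 0.9 -0.8 -1.9] w 0.468 rot [-0.  0. -1.]
leg |dp|/row 0.0419 |rv| 0.058
[[-0.0179,-0.0002,-0.0378,0,0.0577,0,0.3],[-0.0157,-0.0002,-0.0388,0,0.0577,0,0.3],[-0.0135,-0.0002,-0.0397,0,0.0577,0,0.3],[-0.0112,-0.0002,-0.0404,0,0.0577,0,0.3],[-0.0088,-0.0002,-0.0409,0,0.0577,0,0.3],[-0.0064,-0.0002,-0.0414,0,0.0577,0,0.3],[-0.004,-0.0002,-0.0417,0,0.0577,0,0.3],[-0.0016,-0.0002,-0.0419,0,0.0577,0,0.3]]
[[0.0008,-0.0002,-0.0419,0,0.0577,0,0.3],[0.0032,-0.0002,-0.0418,0,0.0577,0,0.3]]
```

```bash
python3 -m handwheel '[[-0.018,0,-0.038,0,0.0577,0,0.3],[-0.0155,0,-0.039,0,0.0577,0,0.3],[-0.0135,0,-0.0395,0,0.0577,0,0.3],[-0.011,0,-0.0405,0,0.0577,0,0.3],[-0.009,0,-0.041,0,0.0577,0,0.3],[-0.0065,0,-0.0415,0,0.0577,0,0.3],[-0.004,0,-0.0415,0,0.0577,0,0.3],[-0.0015,0,-0.042,0,0.0577,0,0.3]]'; python3 -m handwheel '[[0.001,0,-0.042,0,0.0577,0,0.3],[0.003,0,-0.042,0,0.0577,0,0.3],[0,0,0,0,0,0,0.3]]'; python3 -c "
from h import *
T=st();
p=.566*EX+(.1905-.076)*EY
plan([((p[0],p[1],.06),down(YAW-np.pi/2))],[4],w=.3)
c=cam('side'); save(c,'s13.png',(200,60,420,300),3)"
```

```text
time: 25.02
tool_pos: [0.576, -0.0468, 0.2025]
tcp_rot: [-0.029, -2.209, 2.21]
wrist_force: [0.2, 1.1, -1.9]
width: 0.464
time: 25.4
tool_pos: [0.5763, 0.0386, 0.2024]
tcp_rot: [-0.146, -2.153, 2.151]
wrist_force: [0.1, -0.4, -1.6]
width: 0.465
t 25.40 pos [0.5763 0.0386 0.2024] yaw z -1.7055 down 1.000 F [ 0.1 -0.4 -1.6] w 0.465 rot [ 0.001  0.001 -1.   ]
leg |dp|/row 0.0356 |rv| 0.001
[[-0.0001,0.0356,0.0008,0.0002,0.0008,-0.0002,0.3],[-0.0001,0.0356,0.0008,0.0002,0.0008,-0.0002,0.3],[-0.0001,0.0356,0.0008,0.0002,0.0008,-0.0002,0.3],[-0.0001,0.0356,0.0008,0.0002,0.0008,-0.0002,0.3]]
```

View pics/s13.png

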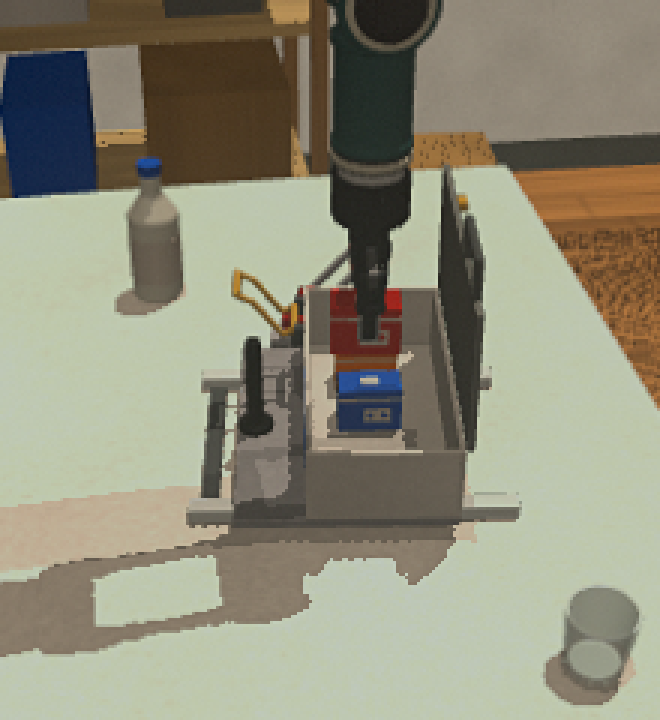

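Red is held at s13 (367,320) over the right part. I'll lower it.

```bash
python3 -m handwheel '[[0,0.045,0.001,0,0,0,0.3],[0,0.045,0.001,0,0,0,0.3],[0,0.04,0.001,0,0,0,0.3],[0,0.013,0,0,0,0,0.3],[0,0.005,0,0,0,0,0.3],[0,0,0,0,0,0,0.62],[0,0,0,0,0,0,0.62],[0,-0.03,0,0,0,0,0.62]]';  python3 -m handwheel '[[0,-0.05,0,0,0,0,0.62],[0,-0.05,0,0,0,0,0.62],[0,-0.05,0,0,0,0,0.62],[0,-0.05,0,0,0,0,0.62],[0,-0.045,0,0,0,0,0.62]]'; python3 -c "
from h import *
T=st();
c=cam('wrist'); save(c,'w14.png')
c=cam('side'); save(c,'s14.png',(200,60,420,300),3)
c=cam('top'); Q=cloud(c); save(c,'t14.png',(200,110,360,270),4)
"
```

```text
time: 26.45
tool_pos: [0.5746, 0.033, 0.0829]
tcp_rot: [-0.145, -2.148, 2.149]
wrist_force: [0.3, -0.1, 0.2]
width: 0.618
time: 27.08
tool_pos: [0.5765, 0.0331, 0.3326]
tcp_rot: [-0.153, -2.152, 2.151]
wrist_force: [-0.1, 0.2, -0.2]
width: 0.62
t 27.07 pos [0.5765 0.0331 0.3326] yaw z -1.7088 down 1.000 F [-0.1  0.2 -0.2] w 0.620 rot [ 0.004  0.    -1.   ]
```

View pics/w14.png

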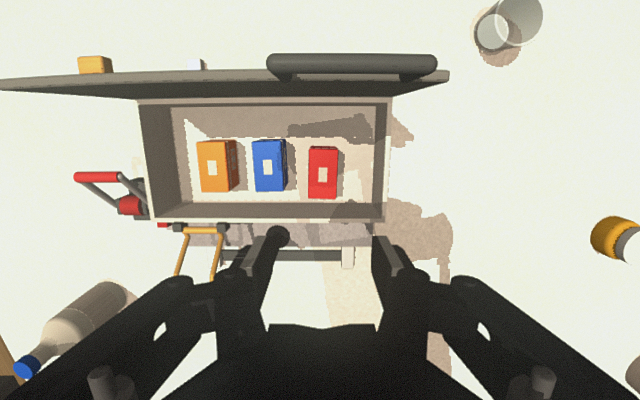

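View pics/t14.png

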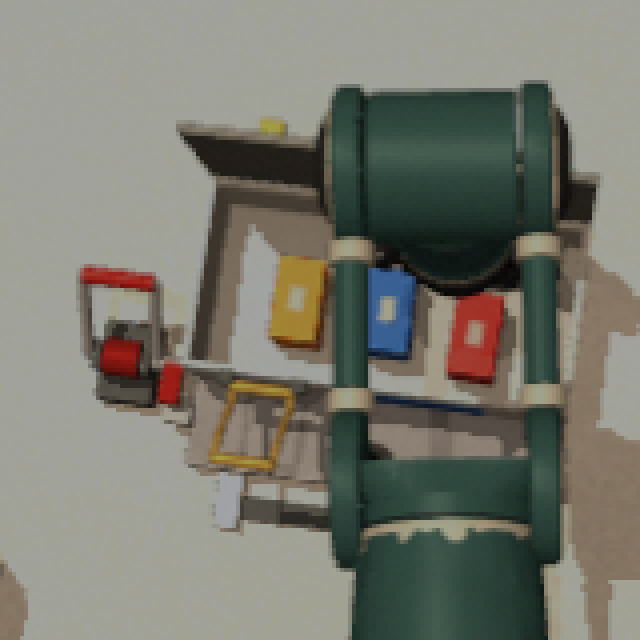

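View pics/s14.png

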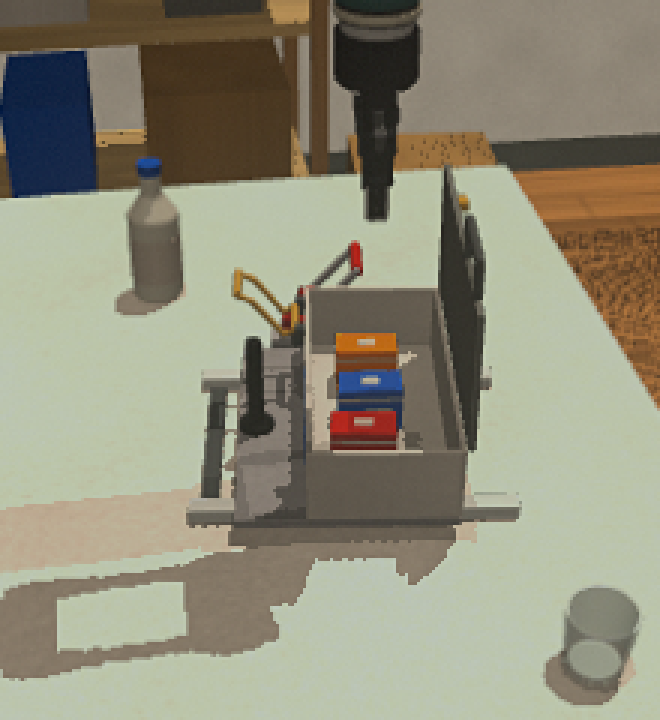

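All three cartons stand inside: orange (216,165), blue (268,165) and red (323,172) in w14. The lid bar is at (352,64). I'll go over the bar to close the lid.

```bash
python3 -c "
from h import *
plan([((.666,.0085,.39),down(YAW))],[10],w=.5)"
```

```text
leg |dp|/row 0.0107 |rv| 0.157
[[-0.0091,-0.0055,0.0012,-0.0007,-0.1571,-0.0009,0.5],[-0.0088,-0.0055,0.0026,-0.0007,-0.1571,-0.0009,0.5],[-0.0083,-0.0055,0.004,-0.0007,-0.1571,-0.0009,0.5],[-0.0075,-0.0055,0.0052,-0.0007,-0.1571,-0.0009,0.5],[-0.0066,-0.0055,0.0063,-0.0007,-0.1571,-0.0009,0.5],[-0.0055,-0.0055,0.0073,-0.0007,-0.1571,-0.0009,0.5],[-0.0043,-0.0055,0.008,-0.0007,-0.1571,-0.0009,0.5],[-0.003,-0.0055,0.0086,-0.0007,-0.1571,-0.0009,0.5]]
[[-0.0016,-0.0056,0.009,-0.0007,-0.1571,-0.0009,0.5],[-0.0002,-0.0056,0.0091,-0.0007,-0.1571,-0.0009,0.5]]
```

```bash
python3 -m handwheel '[[-0.009,-0.0055,0.001,0,-0.157,0,0.5],[-0.009,-0.0055,0.0025,0,-0.157,0,0.5],[-0.0085,-0.0055,0.004,0,-0.157,0,0.5],[-0.0075,-0.0055,0.005,0,-0.157,0,0.5],[-0.0065,-0.0055,0.0065,0,-0.157,0,0.5],[-0.0055,-0.0055,0.0075,0,-0.157,0,0.5],[-0.0045,-0.0055,0.008,0,-0.157,0,0.5],[-0.003,-0.0055,0.0085,0,-0.157,0,0.5]]'; python3 -m handwheel '[[-0.0015,-0.0055,0.009,0,-0.157,0,0.5],[0,-0.0055,0.009,0,-0.157,0,0.5],[0,0,0,0,0,0,0.5]]';python3 -c "
from h import *
T=st(); c=cam('wrist'); save(c,'w15.png'); print(proj(c,(.667,.008,.315)))"
```

```text
time: 28.22
tool_pos: [0.6467, 0.0137, 0.3714]
tcp_rot: [-0.965, 1.532, -1.53]
wrist_force: [0.3, -0.1, -0.0]
width: 0.495
time: 28.6
tool_pos: [0.6644, 0.0084, 0.3827]
tcp_rot: [-1.14, 1.313, -1.312]
wrist_force: [0.2, -0.1, -0.0]
width: 0.499
t 28.60 pos [0.6644 0.0084 0.3827] yaw z -0.1408 down 1.000 F [ 0.2 -0.1 -0. ] w 0.499 rot [-0.001  0.    -1.   ]
[324.29099882 210.5412271 ]
```

View pics/w15.png

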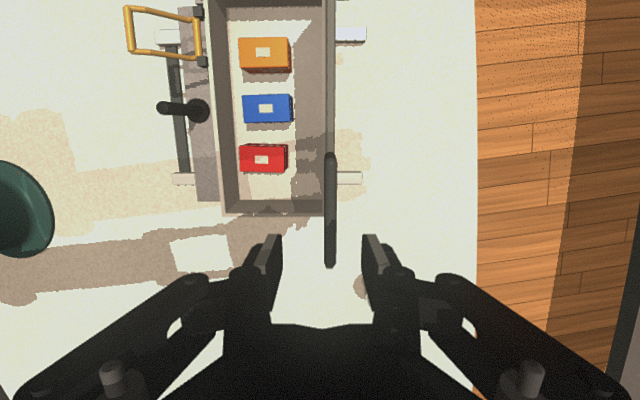

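The bar shows at w15 (330,210), about 5 mm beyond the jaw centre. I'll shift by that, descend and grip.

```bash
python3 -m handwheel '[[0,0,0.006,0,0,0,0.5],[0,0.04,0,0,0,0,0.5],[0,0.038,0,0,0,0,0.5],[0,0,0,0,0,0,0],[0,0,0,0,0,0,0],[0,0,0,0,0,0,0],[0,0,0,0,0,0,0]]' 35;python3 -c "
from h import *
T=st(); arc(.2,1.65,.012,14,0,-1)"
```

```text
time: 29.52
tool_pos: [0.6706, 0.0077, 0.3066]
tcp_rot: [-1.139, 1.31, -1.311]
wrist_force: [-0.0, 0.0, -3.9]
width: 0.094
t 29.52 pos [0.6706 0.0077 0.3066] yaw z -0.1391 down 1.000 F [-0.   0.  -3.9] w 0.094 rot [ 0.001  0.    -1.   ]
[[0,-0.0005,-0.0234,0,0,0,0],[0,0.0022,-0.0233,0,0,0,0],[0,0.005,-0.0229,0,0,0,0],[0,0.0076,-0.0221,0,0,0,0],[0,0.0101,-0.0211,0,0,0,0],[0,0.0125,-0.0198,0,0,0,0],[0,0.0147,-0.0182,0,0,0,0],[0,0.0167,-0.0163,0,0,0,0]]
[[0,0.0185,-0.0143,0,0,0,0],[0,0.0201,-0.012,0,0,0,0],[0,0.0213,-0.0096,0,0,0,0],[0,0.0223,-0.007,0,0,0,0],[0,0.023,-0.0044,0,0,0,0],[0,0.0233,-0.0016,0,0,0,0]]
```

```bash
python3 -c "
from h import *
arc(.2,1.58,.01,14,0,-1)"
```

```text
[[0,0.0011,-0.0224,0,0,0,0],[0,0.0035,-0.0221,0,0,0,0],[0,0.006,-0.0216,0,0,0,0],[0,0.0084,-0.0208,0,0,0,0],[0,0.0107,-0.0197,0,0,0,0],[0,0.0128,-0.0184,0,0,0,0],[0,0.0148,-0.0169,0,0,0,0],[0,0.0166,-0.0151,0,0,0,0]]
[[0,0.0182,-0.0131,0,0,0,0],[0,0.0195,-0.011,0,0,0,0],[0,0.0206,-0.0088,0,0,0,0],[0,0.0215,-0.0064,0,0,0,0],[0,0.0221,-0.004,0,0,0,0],[0,0.0224,-0.0015,0,0,0,0]]
```

```bash
python3 -m handwheel '[[0,0.001,-0.0225,0,0,0,0],[0,0.0035,-0.022,0,0,0,0],[0,0.006,-0.0215,0,0,0,0],[0,0.0085,-0.021,0,0,0,0],[0,0.0105,-0.0195,0,0,0,0],[0,0.013,-0.0185,0,0,0,0],[0,0.015,-0.017,0,0,0,0],[0,0.0165,-0.015,0,0,0,0]]'; python3 -c "
from h import *
st()";  python3 -m handwheel '[[0,0.018,-0.013,0,0,0,0],[0,0.0195,-0.011,0,0,0,0],[0,0.0205,-0.009,0,0,0,0],[0,0.0215,-0.0065,0,0,0,0],[0,0.022,-0.004,0,0,0,0],[0,0.019,-0.001,0,0,0,0]]'; python3 -c "
from h import *
st();c=cam('side'); save(c,'s16.png',(200,60,420,300),3)"
```

```text
time: 30.52
tool_pos: [0.517, 0.0292, 0.2353]
tcp_rot: [-1.134, 1.305, -1.315]
wrist_force: [3.0, -1.4, 0.7]
width: 0.101
t 30.52 pos [0.517  0.0292 0.2353] yaw z -0.1391 down 1.000 F [ 3.  -1.4  0.7] w 0.101 rot [ 0.008 -0.    -1.   ]
time: 31.28
tool_pos: [0.4725, 0.0355, 0.1133]
tcp_rot: [-1.137, 1.307, -1.313]
wrist_force: [-1.9, -0.6, 1.4]
width: 0.096
t 31.27 pos [0.4725 0.0355 0.1133] yaw z -0.1389 down 1.000 F [-1.9 -0.6  1.4] w 0.096 rot [ 0.005 -0.    -1.   ]
```

View pics/s16.png

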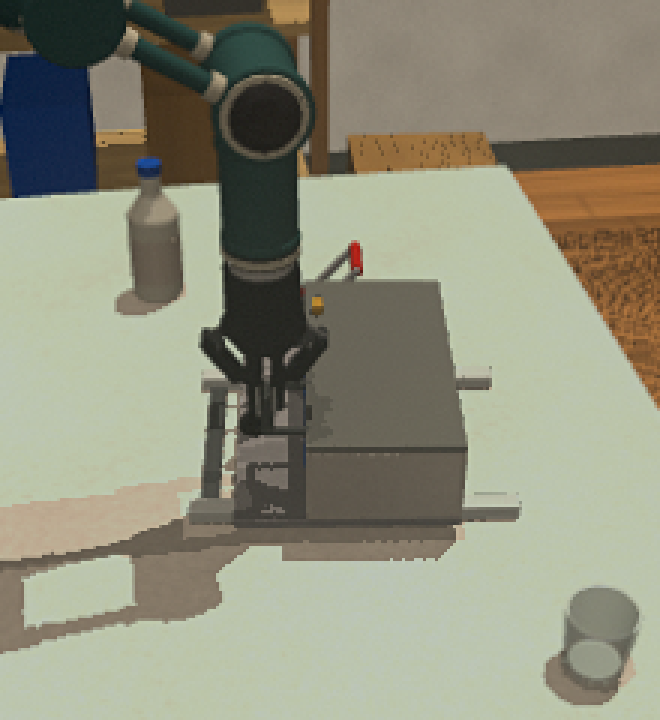

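Almost shut. I'll press a few millimetres more.

```bash
python3 -m handwheel '[[0,0.004,0,0,0,0,0],[0,0.003,0,0,0,0,0],[0,0,0,0,0,0,0]]'; python3 -c "
from h import *
st()"; python3 -m handwheel '[[0,0.003,0,0,0,0,0],[0,0.003,0,0,0,0,0],[0,0,0,0,0,0,0]]'; python3 -c "
from h import *
st()"
```

```text
time: 31.7
tool_pos: [0.4756, 0.0351, 0.1107]
tcp_rot: [-1.133, 1.303, -1.315]
wrist_force: [-4.1, -2.2, 19.1]
width: 0.095
t 31.70 pos [0.4756 0.0351 0.1107] yaw z -0.1387 down 1.000 F [-4.1 -2.2 19.1] w 0.095 rot [ 0.01  -0.001 -1.   ]
time: 32.08
tool_pos: [0.4813, 0.0344, 0.1102]
tcp_rot: [-1.125, 1.294, -1.321]
wrist_force: [-3.8, -5.6, 39.0]
width: 0.099
t 32.08 pos [0.4813 0.0344 0.1102] yaw z -0.1383 down 1.000 F [-3.8 -5.6 39. ] w 0.099 rot [ 0.021 -0.002 -1.   ]
```

The lid is firmly shut: the reaction is 39 N at z 0.110. I'll relax, release and rise.

```bash
python3 -m handwheel '[[0,-0.005,0,0,0,0,0],[0,-0.004,0,0,0,0,0],[0,0,0,0,0,0,0.5],[0,0,0,0,0,0,0.5],[0,-0.05,0,0,0,0,0.5],[0,-0.05,0,0,0,0,0.5],[0,-0.03,0,0,0,0,0.5]]'; python3 -c "
from h import *
st();c=cam('side'); save(c,'s17.png',(200,60,420,300),3); c=cam('wrist'); save(c,'w17.png'); c=cam('top'); save(c,'t17.png',(200,110,360,270),4)"
```

```text
time: 32.95
tool_pos: [0.4712, 0.0357, 0.2397]
tcp_rot: [-1.139, 1.309, -1.311]
wrist_force: [0.3, 0.5, -0.4]
width: 0.498
t 32.95 pos [0.4712 0.0357 0.2397] yaw z -0.1388 down 1.000 F [ 0.3  0.5 -0.4] w 0.498 rot [ 0.002  0.    -1.   ]
```

View pics/s17.png

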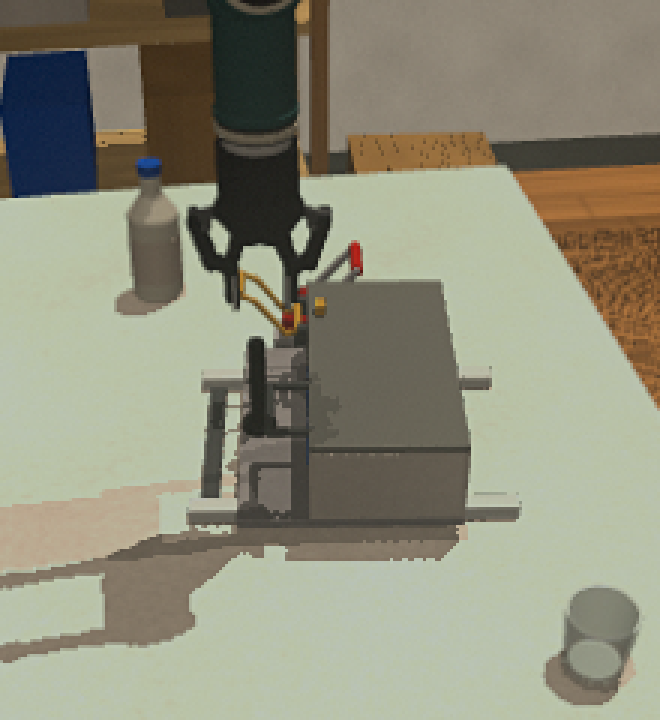

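View pics/t17.png

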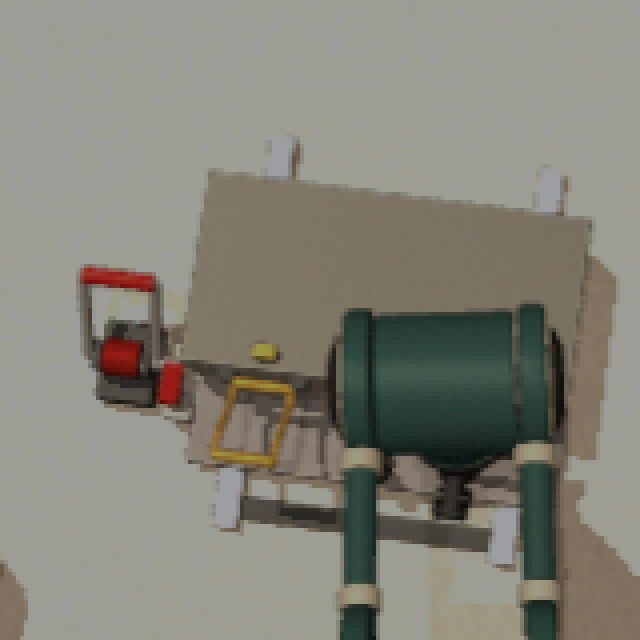

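View pics/w17.png

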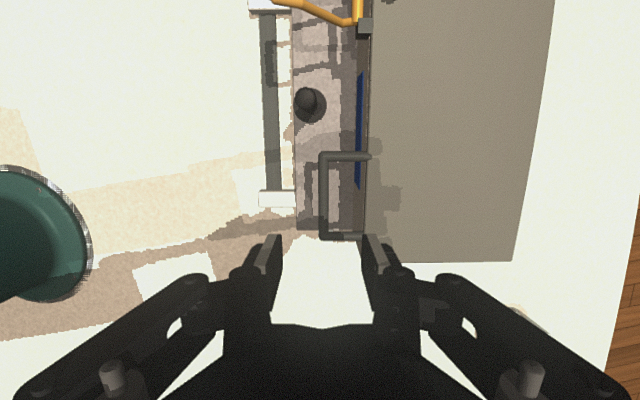

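Lid shut, hasp still leaning out with its end bar at t17 (243,459). I'll measure it and move over it.

```bash
python3 -c "
from h import *
c=cam('top'); f=lambda x,y,z: ray(c,200+x/4-.375,110+y/4-.375,z)
for n,a in dict(bar=(243,459,.160),pin=(263,384,.118),catch=(264,352,.136)).items():
  q=f(*a); print(n,np.round(q,4),np.round([q@EX,q@EY],4))
b=f(243,459,.16); plan([((b[0],b[1],.24),down(YAW))],[4],w=.5)"
```

```text
bar [0.4682 0.217  0.16  ] [0.4339 0.2793]
pin [0.5331 0.2074 0.118 ] [0.4995 0.2788]
catch [0.5569 0.2045 0.136 ] [0.5235 0.2791]
leg |dp|/row 0.0453 |rv| 0.000
[[-0.0448,-0.0008,-0.0068,0.0001,-0.0002,-0,0.5],[-0.0448,-0.0008,-0.0068,0.0001,-0.0002,-0,0.5],[-0.0448,-0.0008,-0.0068,0.0001,-0.0002,-0,0.5],[-0.0448,-0.0008,-0.0068,0.0001,-0.0002,-0,0.5]]
```

```bash
python3 -m handwheel '[[-0.045,0,-0.007,0,0,0,0.5],[-0.045,0,-0.007,0,0,0,0.5],[-0.045,0,-0.007,0,0,0,0.5],[-0.045,0,-0.007,0,0,0,0.5],[0,0,0,0,0,0,0.5]]'; python3 -c "
from h import *
st(); c=cam('wrist'); save(c,'w18.png'); print(proj(c,(.4682,.217,.157)))"
```

```text
time: 33.78
tool_pos: [0.466, 0.2197, 0.2344]
tcp_rot: [-1.147, 1.311, -1.307]
wrist_force: [-0.4, -0.0, -0.5]
width: 0.502
t 33.77 pos [0.466  0.2197 0.2344] yaw z -0.1350 down 1.000 F [-0.4 -0.  -0.5] w 0.502 rot [-0.005 -0.001 -1.   ]
[324.32472418 209.57531428]
```

View pics/w18.png

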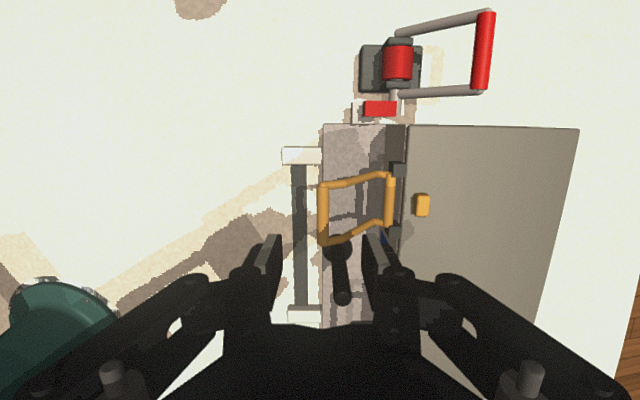

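The bar is at w18 (323,213), as predicted. I'll descend and grip.

```bash
python3 -m handwheel '[[0.003,0.04,0.002,0,0,0,0.5],[0,0.035,0,0,0,0,0.5],[0,0.012,0,0,0,0,0.5],[0,0,0,0,0,0,0],[0,0,0,0,0,0,0],[0,0,0,0,0,0,0],[0,0,0,0,0,0,0]]' 30;python3 -c "
from h import *
T=st(); arc(.078,2.56,.285,9,0,1)"
```

```text
time: 34.7
tool_pos: [0.4693, 0.2142, 0.1514]
tcp_rot: [-1.141, 1.311, -1.311]
wrist_force: [-5.4, -3.5, 3.6]
width: 0.099
t 34.70 pos [0.4693 0.2142 0.1514] yaw z -0.1389 down 1.000 F [-5.4 -3.5  3.6] w 0.099 rot [ 0. -0. -1.]
[[0,-0.0149,0.0128,0,0,0,0],[0,-0.0113,0.0161,0,0,0,0],[0,-0.0069,0.0184,0,0,0,0],[0,-0.0021,0.0196,0,0,0,0],[0,0.0029,0.0194,0,0,0,0],[0,0.0077,0.0181,0,0,0,0],[0,0.012,0.0156,0,0,0,0],[0,0.0155,0.0121,0,0,0,0]]
[[0,0.018,0.0079,0,0,0,0]]
```

```bash
python3 -m handwheel '[[0,-0.015,0.013,0,0,0,0],[0,-0.0115,0.016,0,0,0,0],[0,-0.007,0.0185,0,0,0,0],[0,-0.002,0.0195,0,0,0,0],[0,0.003,0.0195,0,0,0,0],[0,0.0075,0.018,0,0,0,0],[0,0.012,0.0155,0,0,0,0],[0,0.0155,0.012,0,0,0,0]]'; python3 -m handwheel '[[0,0.017,0.008,0,0,0,0],[0,0.002,0,0,0,0,0]]'; python3 -c "
from h import *
st(); c=cam('side'); save(c,'s19.png',(240,120,400,260),5)"
```

```text
time: 35.7
tool_pos: [0.6012, 0.1961, 0.1465]
tcp_rot: [-1.14, 1.311, -1.311]
wrist_force: [-5.2, 0.2, 2.2]
width: 0.098
time: 35.95
tool_pos: [0.6103, 0.1952, 0.13]
tcp_rot: [-1.137, 1.308, -1.312]
wrist_force: [-2.5, -3.5, 14.4]
width: 0.099
t 35.95 pos [0.6103 0.1952 0.13  ] yaw z -0.1388 down 1.000 F [-2.5 -3.5 14.4] w 0.099 rot [ 0.004  0.    -1.   ]
```

View pics/s19.png

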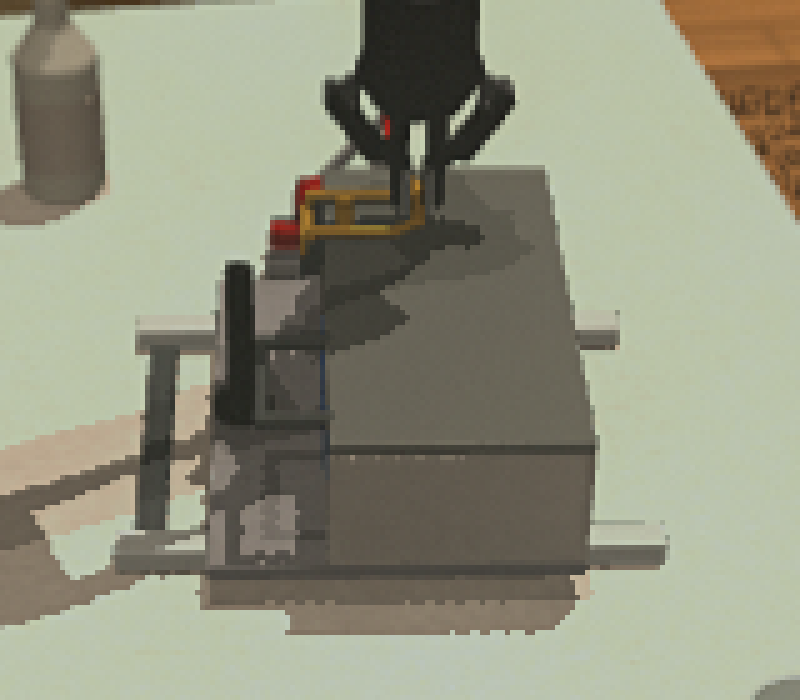

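The hasp lies over the catch, and the 14 N reaction says it is at its stop. I'll release, rise and look for the post.

```bash
python3 -m handwheel '[[0,-0.003,0,0,0,0,0.4],[0,0,0,0,0,0,0.4],[0,-0.05,0,0,0,0,0.4],[0,-0.05,0,0,0,0,0.4],[0.05,0,-0.045,0,0,0,0.4],[0.04,0,-0.045,0,0,0,0.4],[0,0,-0.04,0,0,0,0.4],[0,0,0,0,0,0,0.4]]'; python3 -c "
from h import *
st(); c=cam('wrist'); save(c,'w20.png'); c=cam('side'); save(c,'s20.png',(240,120,400,260),5)
Q=cloud(c)"
```

```text
time: 37.0
tool_pos: [0.4681, 0.1269, 0.2309]
tcp_rot: [-1.141, 1.311, -1.31]
wrist_force: [0.6, 0.1, 0.0]
width: 0.4
t 37.00 pos [0.4681 0.1269 0.2309] yaw z -0.1386 down 1.000 F [0.6 0.1 0. ] w 0.400 rot [-0.001  0.    -1.   ]
```

View pics/w20.png

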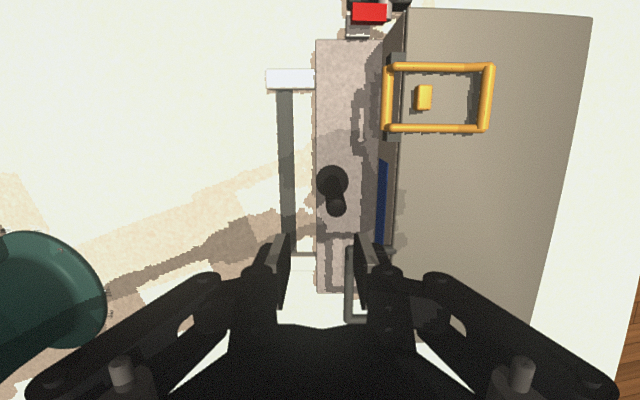

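View pics/s20.png

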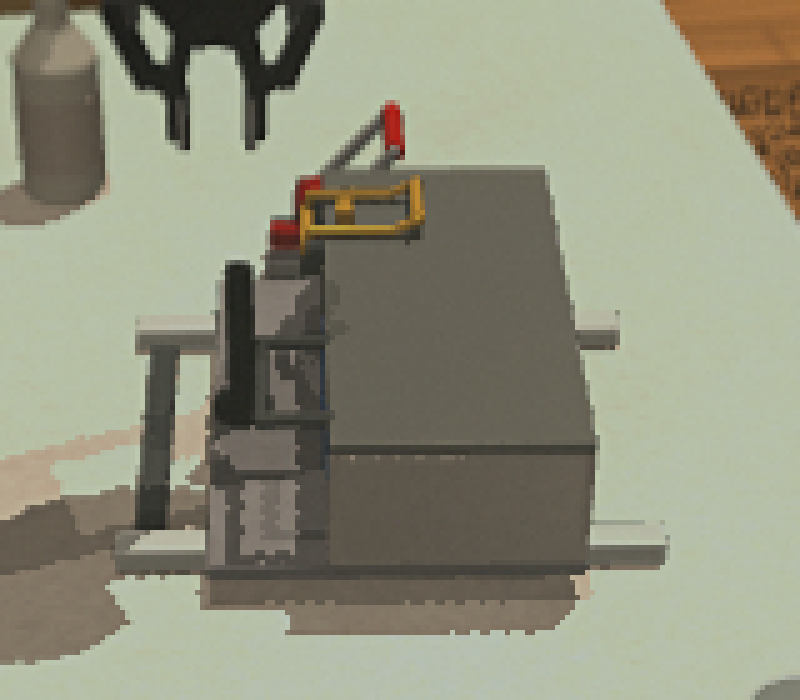

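In w20 the post's top is at about (336,207), with its base flange at (332,181). The hasp lies flat around the catch.

```bash
python3 -c "
from h import *
c=cam('wrist'); Q=cloud(c)
q=ray(c,336,206,.145); print(q,q@EX,q@EY, Q[207,336],Q[181,330])
m=(Q[...,2]>.138)&(Q[...,2]<.152)&(abs(Q[...,0]-q[0])<.02)&(abs(Q[...,1]-q[1])<.02)
print(m.sum(),np.nanmean(Q[m],0))
hb=ray(c,487,97,.137); print('haspbar',hb@EX,hb@EY,Q[97,487]); 
b=q; plan([((b[0],b[1],.105),down(YAW))],[4],w=.4)"
```

```text
[0.48336914 0.12346361 0.145     ] 0.4617898491759594 0.1887832722661067 [0.48325971 0.12258748 0.144983  ] [0.48135863 0.12984233 0.07098403]
335 [0.48020565 0.12214147 0.14349788]
haspbar 0.5828408056594225 0.2776327438341437 [0.61325035 0.19479156 0.14092865]
leg |dp|/row 0.0319 |rv| 0.000
[[0.0006,0.0317,0.003,-0.0003,-0.0001,-0.0001,0.4],[0.0005,0.0317,0.0031,-0.0003,-0.0001,-0.0001,0.4],[0.0005,0.0317,0.0031,-0.0003,-0.0001,-0.0001,0.4],[0.0005,0.0317,0.0031,-0.0003,-0.0001,-0.0001,0.4]]
```

```bash
python3 -m handwheel '[[0.002,0,0.0135,0,0,0,0.4],[0,0.045,0,0,0,0,0.4],[0,0.045,0,0,0,0,0.4],[0,0.036,0,0,0,0,0.4],[0,0,0,0,0,0,0],[0,0,0,0,0,0,0],[0,0,0,0,0,0,0]]' 50; python3 -c "
from h import *
st()";python3 -m handwheel '[[0,0,0.01,0,0,0,0],[0,0,0.01,0,0,0,0],[0,0,0.01,0,0,0,0]]'; python3 -c "
from h import *
st()"
```

```text
time: 38.02
tool_pos: [0.4811, 0.1223, 0.1019]
tcp_rot: [-1.146, 1.314, -1.31]
wrist_force: [3.6, 0.5, -30.4]
width: 0.193
t 38.02 pos [0.4811 0.1223 0.1019] yaw z -0.1389 down 1.000 F [  3.6   0.5 -30.4] w 0.193 rot [-0.006 -0.002 -1.   ]
time: 38.4
tool_pos: [0.5085, 0.1184, 0.1018]
tcp_rot: [-1.15, 1.319, -1.307]
wrist_force: [-5.6, 1.3, -21.4]
width: 0.196
t 38.40 pos [0.5085 0.1184 0.1018] yaw z -0.1391 down 1.000 F [ -5.6   1.3 -21.4] w 0.196 rot [-0.011 -0.001 -1.   ]
```

```bash
python3 -m handwheel '[[0,0.002,0.008,0,0,0,0],[0,0,0.005,0,0,0,0],[0,0,0,0,0,0,0]]'; python3 -c "
from h import *
st()";python3 -m handwheel '[[0,0,0.008,0,0,0,0],[0,0,0.005,0,0,0,0],[0,0,0,0,0,0,0]]'; python3 -c "
from h import *
st()"
```

```text
time: 38.78
tool_pos: [0.5244, 0.1163, 0.1018]
tcp_rot: [-1.145, 1.313, -1.31]
wrist_force: [-1.7, -1.6, -20.6]
width: 0.201
t 38.77 pos [0.5244 0.1163 0.1018] yaw z -0.1390 down 1.000 F [ -1.7  -1.6 -20.6] w 0.201 rot [-0.005 -0.002 -1.   ]
time: 39.15
tool_pos: [0.5252, 0.1161, 0.1017]
tcp_rot: [-1.164, 1.333, -1.299]
wrist_force: [-40.5, 2.7, 8.8]
width: 0.198
t 39.15 pos [0.5252 0.1161 0.1017] yaw z -0.1397 down 1.000 F [-40.5   2.7   8.8] w 0.198 rot [-0.03 -0.   -1.  ]
```

The case is home: the post stopped dead with 40 N at x 0.525. I'll ease off while still pressing lightly, open and rise.

```bash
python3 -m handwheel '[[0,0,-0.008,0,0,0,0],[0,0,0,0,0,0,0]]'; python3 -m handwheel '[[0,0,0,0,0,0,0.45],[0,0,0,0,0,0,0.45],[0,-0.04,-0.003,0,0,0,0.45],[0,-0.045,0,0,0,0,0.45],[0,-0.045,0,0,0,0,0.45],[0,0,0,0,0,0,0.45]]'; python3 -c "
from h import *
st(); c=cam('wrist'); save(c,'w21.png'); q=None
Q=cloud(c)
m=(Q[...,2]>.138)&(Q[...,2]<.152)&(abs(Q[...,0]-.525)<.02)&(abs(Q[...,1]-.116)<.02)
p=np.nanmean(Q[m],0); print(m.sum(),p,p@EX,p@EY)
c=cam('top'); save(c,'t21.png',(200,110,360,270),4);c=cam('side'); save(c,'s21.png',(240,120,400,260),5)"
```

```text
time: 39.4
tool_pos: [0.5254, 0.1162, 0.1018]
tcp_rot: [-1.15, 1.318, -1.307]
wrist_force: [-14.2, -0.6, -12.0]
width: 0.197
time: 40.15
tool_pos: [0.5339, 0.1179, 0.2425]
tcp_rot: [-1.125, 1.301, -1.315]
wrist_force: [0.7, -0.1, 0.3]
width: 0.451
t 40.15 pos [0.5339 0.1179 0.2425] yaw z -0.1392 down 1.000 F [ 0.7 -0.1  0.3] w 0.451 rot [ 0.016  0.003 -1.   ]
308 [0.52602878 0.11571409 0.1435323 ] 0.5051099678159736 0.18697579484077573
```

View pics/w21.png

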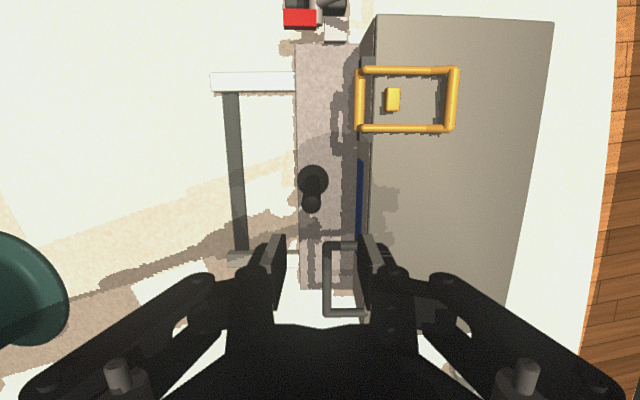

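View pics/t21.png

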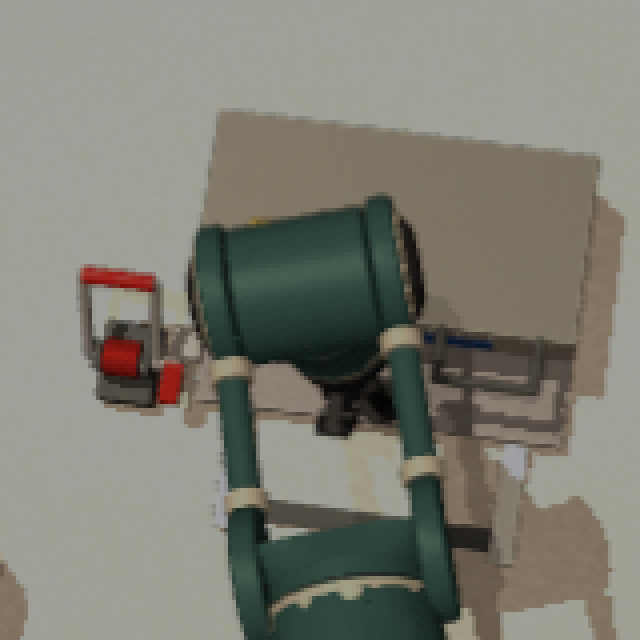

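View pics/s21.png

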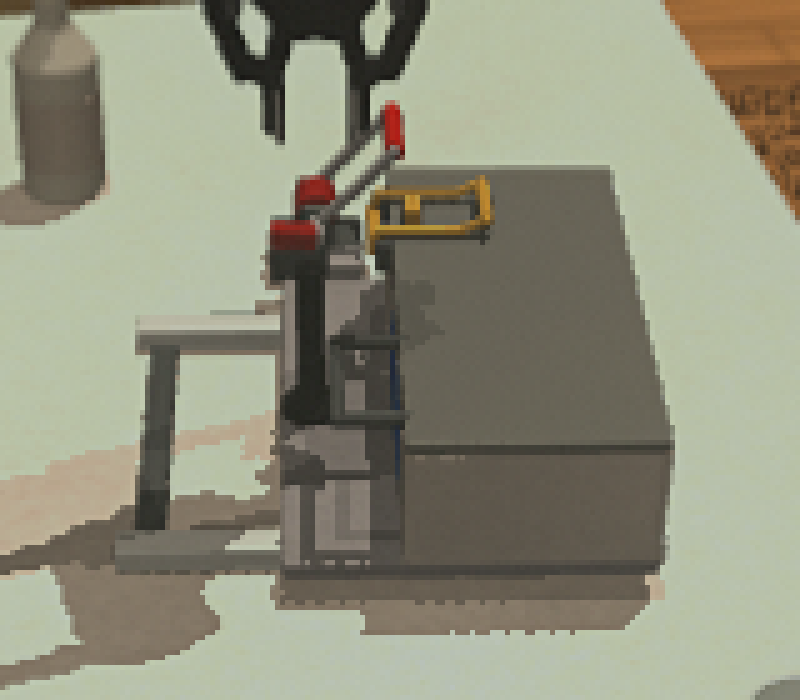

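The post stays at home (ex 0.505). The lever's crossbar is at t21 (118,276). I'll go above it.

```bash
python3 -c "
from h import *
c=cam('top'); f=lambda x,y,z: ray(c,200+x/4-.375,110+y/4-.375,z)
q=f(118,276,.114); print(q,q@EX,q@EY)
plan([((q[0],q[1],.21),down(YAW))],[5],w=.5)"
```

```text
[0.62460889 0.3300582  0.114     ] 0.5732671959641256 0.41284306975602436
leg |dp|/row 0.0470 |rv| 0.000
[[-0.0449,0.0047,0.0132,-0.0001,-0.0002,-0,0.5],[-0.0449,0.0047,0.0132,-0.0001,-0.0002,-0,0.5],[-0.0449,0.0047,0.0132,-0.0001,-0.0002,-0,0.5],[-0.0449,0.0047,0.0132,-0.0001,-0.0002,-0,0.5],[-0.0449,0.0047,0.0132,-0.0001,-0.0002,-0,0.5]]
```

```bash
python3 -m handwheel '[[-0.045,0.004,0.013,0,0,0,0.5],[-0.045,0.004,0.013,0,0,0,0.5],[-0.045,0.004,0.013,0,0,0,0.5],[-0.045,0.004,0.013,0,0,0,0.5],[-0.045,0.004,0.013,0,0,0,0.5],[0,0,0,0,0,0,0.5]]'; python3 -c "
from h import *
st(); c=cam('wrist'); save(c,'w22.png'); print(proj(c,(.6236,.3295,.108)))"
```

```text
time: 41.1
tool_pos: [0.6233, 0.3332, 0.2103]
tcp_rot: [-1.145, 1.311, -1.308]
wrist_force: [-0.3, -0.5, 0.1]
width: 0.499
t 41.10 pos [0.6233 0.3332 0.2103] yaw z -0.1362 down 1.000 F [-0.3 -0.5  0.1] w 0.499 rot [-0.004 -0.001 -1.   ]
[322.2024851 202.4995145]
```

View pics/w22.png

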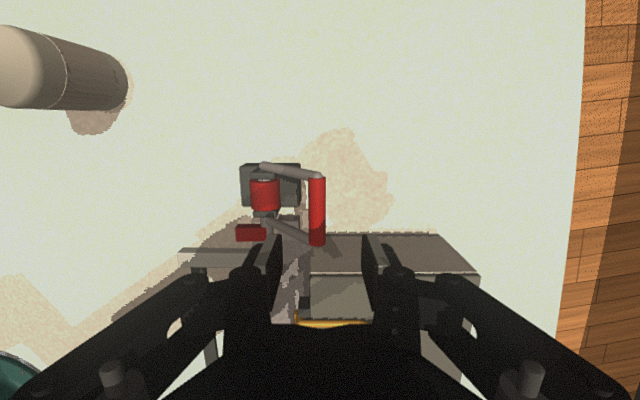

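The red crossbar is centred at w22 (317,210). I'll correct by 8 mm sideways, descend and grip.

```bash
python3 -m handwheel '[[0.008,0,-0.003,0,0,0,0.5],[0,0.045,0,0,0,0,0.5],[0,0.045,0,0,0,0,0.5],[0,0.022,0,0,0,0,0.5],[0,0,0,0,0,0,0.05],[0,0,0,0,0,0,0.05],[0,0,0,0,0,0,0.05]]' 30; python3 -c "
from h import *
st(); c=cam('wrist'); save(c,'w23.png')
arc(.085,.671,2.48,8,.05)"
```

```text
time: 42.02
tool_pos: [0.6194, 0.3229, 0.1029]
tcp_rot: [-1.141, 1.311, -1.311]
wrist_force: [-3.4, -2.3, -0.8]
width: 0.163
t 42.02 pos [0.6194 0.3229 0.1029] yaw z -0.1389 down 1.000 F [-3.4 -2.3 -0.8] w 0.163 rot [-0.    -0.001 -1.   ]
[[0,-0.0136,-0.0135,0,0,0,0.05],[0,-0.0102,-0.0162,0,0,0,0.05],[0,-0.0063,-0.0181,0,0,0,0.05],[0,-0.0021,-0.0191,0,0,0,0.05],[0,0.0023,-0.019,0,0,0,0.05],[0,0.0065,-0.0181,0,0,0,0.05],[0,0.0104,-0.0161,0,0,0,0.05],[0,0.0137,-0.0134,0,0,0,0.05]]
```

View pics/w23.png

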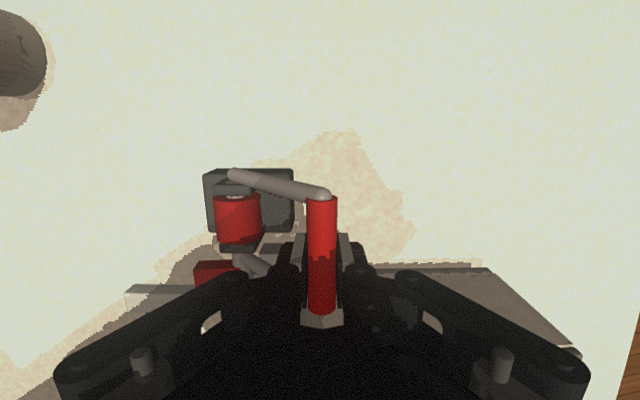

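The crossbar is gripped between the pads at w23 (322,255). Next is the flip towards the robot.

```bash
python3 -m handwheel '[[0,-0.0135,-0.0135,0,0,0,0.05],[0,-0.010,-0.016,0,0,0,0.05],[0,-0.0065,-0.018,0,0,0,0.05],[0,-0.002,-0.019,0,0,0,0.05],[0,0.0025,-0.019,0,0,0,0.05],[0,0.0065,-0.018,0,0,0,0.05],[0,0.0105,-0.016,0,0,0,0.05],[0,0.0135,-0.0135,0,0,0,0.05]]'; python3 -c "
from h import *
st()"; python3 -m handwheel '[[0,0.004,-0.003,0,0,0,0.05],[0,0,0,0,0,0,0.05]]'; python3 -c "
from h import *
st(); c=cam('side'); save(c,'s24.png',(240,120,400,260),5)"
```

```text
time: 43.08
tool_pos: [0.494, 0.3416, 0.1057]
tcp_rot: [-1.128, 1.298, -1.315]
wrist_force: [21.4, -18.9, 28.1]
width: 0.157
t 43.08 pos [0.494  0.3416 0.1057] yaw z -0.1365 down 1.000 F [ 21.4 -18.9  28.1] w 0.157 rot [ 0.016  0.001 -1.   ]
time: 43.32
tool_pos: [0.4942, 0.3418, 0.1057]
tcp_rot: [-1.124, 1.295, -1.317]
wrist_force: [12.6, -17.5, 15.1]
width: 0.157
t 43.33 pos [0.4942 0.3418 0.1057] yaw z -0.1370 down 1.000 F [ 12.6 -17.5  15.1] w 0.157 rot [ 0.021  0.002 -1.   ]
```

View pics/s24.png

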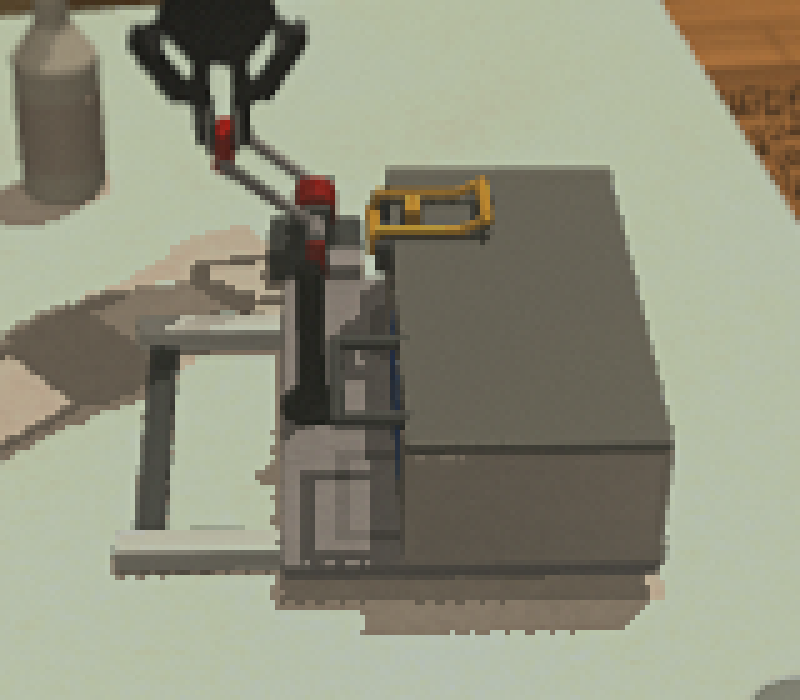

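The lever is over and meets a stop at 20–30 N. I'll release, back off and check its angle.

```bash
python3 -m handwheel '[[0,-0.004,0.003,0,0,0,0.5],[0,0,0,0,0,0,0.5],[0,0,0,0,0,0,0.5],[0,-0.045,0,0,0,0,0.5],[0,-0.05,0,0,0,0,0.5],[0,0,0,0,0,0,0.5]]'; python3 -c "
from h import *
st(); c=cam('wrist'); save(c,'w25.png')
Q=cloud(c); im=c['image'].astype(int); m=(im[...,0]>120)&(im[...,1]<60)&(im[...,2]<60)&(Q[...,2]>.09)
p=Q[m]; print(len(p), np.nanmean(p,0), np.nanmean(p,0)@EX, np.nanmean(p,0)@EY, np.nanmax(p[:,2]))
r=np.stack([p@EX,p@EY,p[:,2]],1); print(np.nanpercentile(r,[2,50,98],axis=0))
c=cam('side'); save(c,'s25.png',(240,120,400,260),5); "
```

```text
time: 44.12
tool_pos: [0.4902, 0.3442, 0.2011]
tcp_rot: [-1.131, 1.308, -1.309]
wrist_force: [0.0, -0.1, -0.3]
width: 0.503
t 44.12 pos [0.4902 0.3442 0.2011] yaw z -0.1382 down 1.000 F [ 0.  -0.1 -0.3] w 0.503 rot [ 0.008  0.006 -1.   ]
661 [0.49657475 0.34939837 0.11324082] 0.44378978697822347 0.41438669679387863 0.11619311153777703
[[0.43807325 0.392952   0.11034029]
 [0.44383862 0.4141734  0.11339926]
 [0.45004443 0.43620923 0.11525186]]
```

View pics/w25.png

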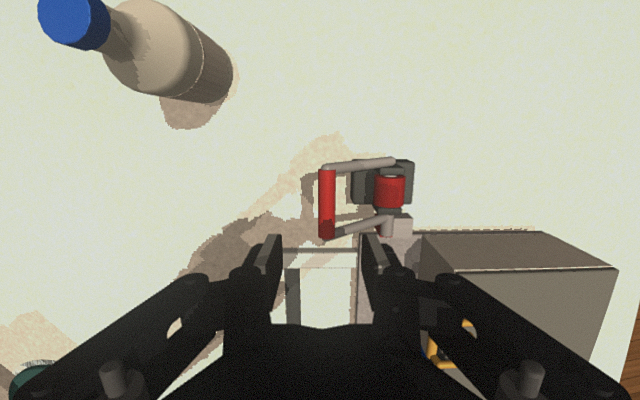

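View pics/s25.png

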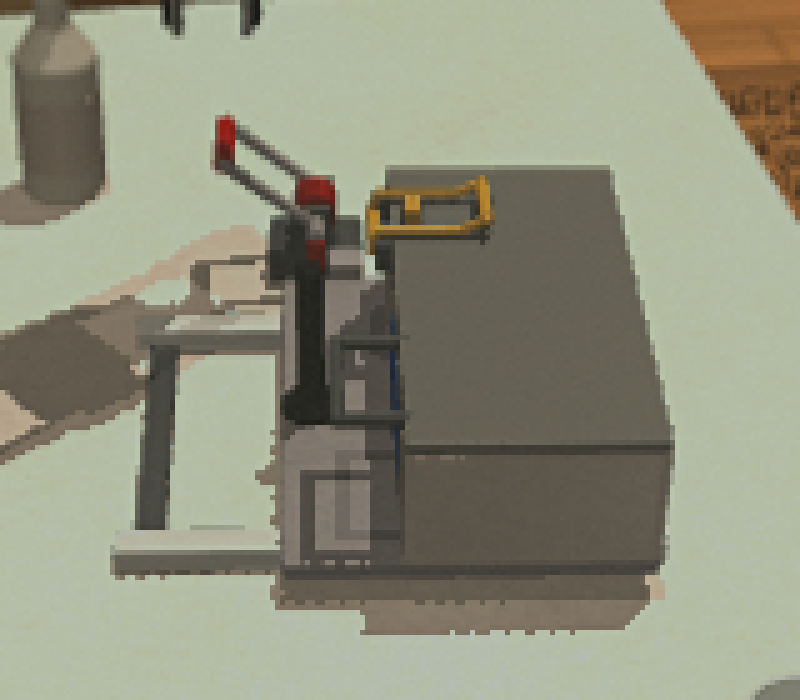

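The crossbar lies at runner x 0.444, height about 0.108, which is a 0.90 rad lean towards the robot, so it is at its stop. I'll rise clear and check everything once more.

```bash
python3 -m handwheel '[[0,-0.05,0,0,0,0,0.5],[0,-0.05,0,0,0,0,0.5],[-0.05,-0.02,-0.02,0,0,0,0.5],[-0.05,0,-0.02,0,0,0,0.5],[-0.05,0,-0.02,0,0,0,0.5],[-0.05,0,-0.01,0,0,0,0.5],[0,0,0,0,0,0,0.5]]'; python3 -c "
from h import *
st(); c=cam('top'); save(c,'t26.png'); save(c,'t26b.png',(200,110,360,270),4); Q=cloud(c)
f=lambda x,y,z: ray(c,x,y,z)
c2=cam('side'); save(c2,'s26.png'); Q2=cloud(c2)
for Qx,n in((Q,'top'),(Q2,'side')):
  r0=Qx@EX; r1=Qx@EY; z=Qx[...,2]
  m=(abs(r0-.64)<.06)&(abs(r1-.15)<.08)&(z>.05)&(z<.2); A=np.c_[r0[m],r1[m],np.ones(m.sum())]; k=np.linalg.lstsq(A,z[m],rcond=None)[0]
  print(n,'lid plane slope x,y',k[:2],'z at near',k@[.57,.19,1],'far',k@[.71,.19,1])
z=Q[...,2]; m=((z>.03)&(z<.3)).astype(np.uint8); k,l,st_,ce=cv2.connectedComponentsWithStats(m)
for i in range(1,k):
    if st_[i,4]>40: print(st_[i],np.round(np.nanmean(Q[l==i],0),3))
"
```

```text
time: 45.1
tool_pos: [0.4439, 0.5521, 0.3111]
tcp_rot: [-1.149, 1.309, -1.309]
wrist_force: [0.2, -0.3, 0.2]
width: 0.502
t 45.10 pos [0.4439 0.5521 0.3111] yaw z -0.1348 down 1.000 F [ 0.2 -0.3  0.2] w 0.502 rot [-0.005 -0.004 -1.   ]
top lid plane slope x,y [-0.00325506  0.00349729] z at near 0.12591944349023396 far 0.12546373496725305
side lid plane slope x,y [-0.00430145  0.00131335] z at near 0.12679878065316702 far 0.12619657781075463
[392 134  21  22 197] [ 0.754 -0.255  0.058]
[ 214  137  136   85 6911] [0.625 0.12  0.104]
[  0 152  25 146 785] [0.585 1.15  0.116]
[169 242  29  22 491] [0.38  0.473 0.127]
[461 242  23  22 392] [ 0.376 -0.481  0.06 ]
[ 605  334   35   66 2146] [-0.023 -0.967  0.138]
[299 344  65  55 831] [0.056 0.001 0.225]
[ 507  345   58   45 1788] [ 0.013 -0.639  0.185]
[ 101  373   57   27 1398] [-0.07   0.674  0.076]
```

View pics/t26.png

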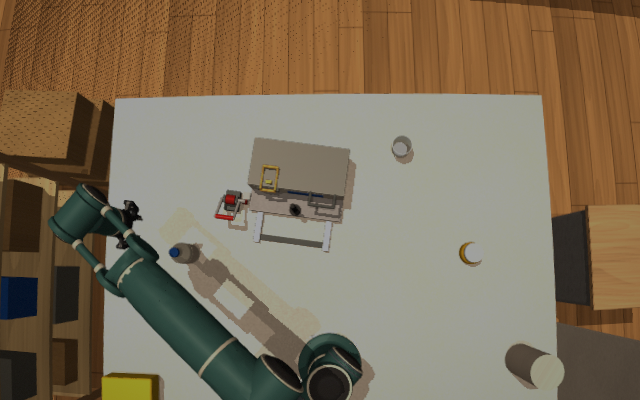

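View pics/t26b.png

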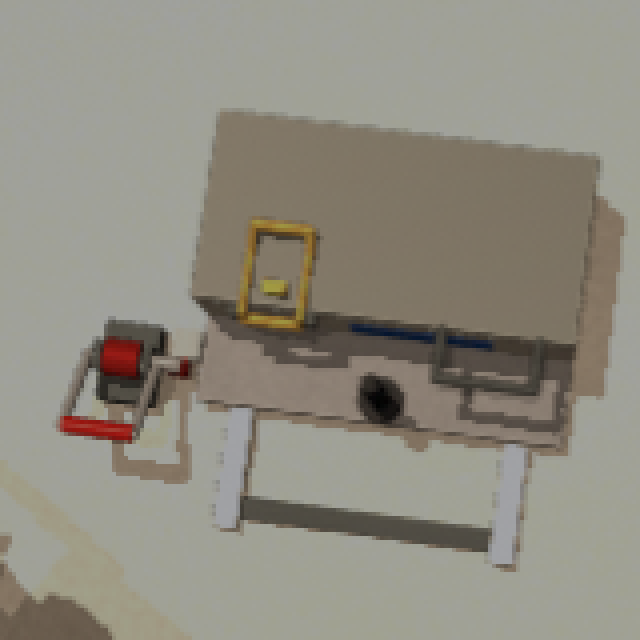

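View pics/s26.png

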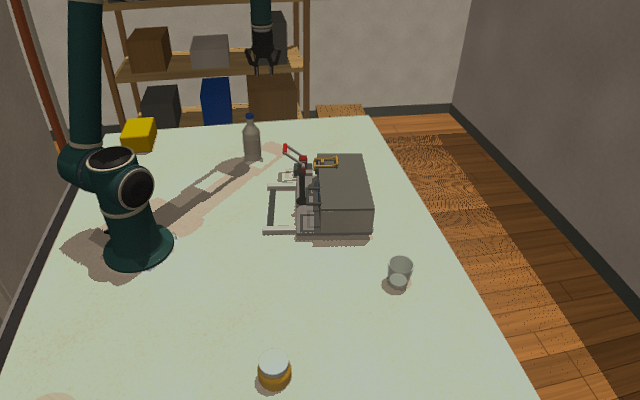

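```bash
python3 -c "
from h import *
c=cam('top'); f=lambda x,y,z: ray(c,200+x/4-.375,110+y/4-.375,z)
Q=cloud(c)
for n,a in dict(post=(380,394,.145),leverbar=(95,428,.115),haspbar=(282,226,.142),pin=(271,322,.12),lidNR=(574,345,.123),lidFR=(599,156,.123)).items():
  q=f(*a); print(n,np.round([q@EX,q@EY],4),np.round(Q[110+a[1]//4,200+a[0]//4],3))
"
```

```text
post [0.501  0.1803] [0.525 0.111 0.111]
leverbar [0.4458 0.4114] [0.497 0.347 0.117]
haspbar [0.6271 0.2792] [0.659 0.19  0.145]
pin [0.5508 0.2796] [0.584 0.202 0.121]
lidNR [0.5636 0.0314] [ 0.563 -0.046  0.119]
lidFR [0.7228 0.0308] [ 0.718 -0.068  0.127]
```

```bash
python3 -c "
from h import *
print(workorder.finish_job()); st()"
```

```text
the job is handed in; nothing more can be done
None
the job is handed in; nothing more can be done
```

The job is done and handed in, at about 45 s of the 210 s allowed. I did the steps in the order asked: hasp off, lid opened upright, cartons in, lid shut, hasp back, case pushed home, lever flipped towards the robot. Three cartons were present (orange, blue and red), and all three went into the case. No green carton appeared in any view.

**Last checks:**
- **Lid:** it is level in both the top and side cameras, and it was pressed shut with a 39 N reaction.
- **Hasp:** it lies around the catch, at the same reach as at the start.
- **Case:** it was pushed to a hard stop at 40 N. The post measured the same place after I let go, and within about 4 mm of it in a coarser reading after the lever was locked.
- **Lever:** the crossbar sits at a 0.90 rad lean towards the robot, and I felt its stop at 20–30 N. The arm's own travel suggested slightly less, 0.78–0.85 rad. I put that down to slip in the grip and trusted the camera reading.
- **Other things:** the softener, dosing cup and peg tin were within about 1 mm of their starting positions. The gripper was clear of everything when I handed in.

The case slid a few centimetres towards home while I worked the lid and hasp. This was before the push home and the locking.

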